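# Nip the filter box in the bench holder and lock the jaw with short lever swings

## Task

Push the blue sliding jaw of the bench holder up so that the aluminium box is held squarely between both jaws with no gap, then lock the jaw with its red-balled clamp lever: the lever has only a short way to swing, so tighten clockwise (seen from above), lift the lever to bring it back, let it drop and swing again until the screw is firmly tight, without forcing it. Leave the lever dropped home and the jaw closed on the box, and do not knock the magnifier lamp above or move the things lying around.

Things in the scene. Friction and masses are not known exactly. Their poses are not given: they have to be found in the camera images.
- holder: the bench holder (small dovetail vise), fixed: grey base plate 300 x 140 x 14 mm, aluminium bed with its top 40 mm above the table. Origin on the table under the lens centre; x runs along the bed away from the robot towards the fixed jaw, z up. The fixed jaw's gripping face is at x = 85 mm
- jaw (a joint): travel of the blue sliding jaw along the holder's x, m: 0 = pulled right back (its face at holder x = -35 mm), growing towards the fixed jaw; with the 60 mm box nipped it reads about 0.060. The gib drags with about 8 N. It starts 30 to 50 mm short
- bar_left (a point): centre of the knurled left end (holder's +y side) of the steel finger bar that sticks out of the sliding jaw's foot, by which the jaw is pushed: 18 mm thick, 27 mm long along y, 50 mm above the table, 58 mm from the centre line and 14 mm behind the lever's axis towards the robot
- bar_right (a point): the same on the right side (holder's -y). Push either end, the one away from the lever: the jaw runs true
- jaw_face (a point): centre of the sliding jaw's gripping face (its copper plate), 67 mm above the table; at holder x = 25 mm when the box is nipped. The jaw's upright behind it is 84 mm wide, its top 122 mm up; between it and the robot stand the lever's black hub (38 mm across, top 88 mm up, the screw's end to 94 mm) and two webs (outer faces 42 mm either side of the centre line, tops 88 mm up, ending 72 mm behind the face)
- lever_axis (a point): point on the vertical axis of the clamp lever and screw, 91 mm above the table; it rides on the sliding jaw, 48 mm behind the jaw's gripping face on its centre line
- lever_ball (a point): centre of the red ball (26 mm across) on the lever's end, 75 mm from the lever's axis, 91 mm above the table when the lever is down; a 10 mm steel rod joins it to the hub
- lever (a joint): swing of the lever, rad: 0 = pointing straight back along the holder's -x (towards the robot); positive = clockwise seen from above, which takes the ball to the holder's +y side and tightens. Two webs on the jaw stop the lever at -0.84 and +0.84, so a full turn cannot be made
- lever_lift (a joint): lift of the lever along its axis, m: 0 = home, its 6 coupling teeth meshed with the 12-tooth crown on the screw (30 deg pitch, about 5 deg of play); from 0.005 up the lever turns free of the screw; stop at 0.010. Spring and weight drive it down with about 5 N at home and 9 N at the stop. Let down on top of a tooth (it may also start so) it stays 4 mm high and drops home when the lever is swung a little
- clamp_screw: the clamping screw, its end standing in the middle of the lever's hub with a white line on top (turns about z, clockwise tightens). It needs between 1.7 and 2.5 rad before its shoe meets the bed, then about 0.2 to 0.3 rad more to be tight. It drags 0.4 Nm all the way (about 5 N across the lever at the ball) and then stiffens by 2 Nm/rad; it is tight when the ball takes about 12 N and is overstrained above about 20 N. It holds by itself when let go
- shoe: the clamping shoe inside the jaw's foot under the screw, not visible; origin on the lever's axis, 42 mm above the table. What counts as tightness is the load of the screw on it
- box_center (a point): centre of the loose die-cast aluminium box (60 mm along x, 70 mm along y, 42 mm high, 0.25 kg, two small brass sockets on its top) lying on the bed 4 to 10 mm short of the fixed jaw and a little askew; its x axis points along its 60 mm side. Held against the fixed jaw, its centre is at holder x = 55 mm
- lamp: magnifier lamp, fixed: white round foot (170 mm across, 24 mm thick, origin on the table at its centre) left of and beyond the holder, with a post 385 mm high and an arm to the head
- lens_center (a point): centre of the underside of the magnifier's head, a flat disc 230 mm across and 40 mm thick hanging level 275 mm above the table over the sliding jaw; it bars upright tools from the lever, so come in under its rim from the robot's side with the tool leaning back 30 to 45 deg
- solder_spool: bystander: spool of solder, 54 mm across, 36 mm high, left of the holder
- screwdriver: bystander: yellow screwdriver, 190 mm long, lying right of the holder
- side_cutters: bystander: small green-handled side cutters lying right of the holder
- phone: bystander: black phone, 75 x 150 x 8 mm, lying on the bench to the right
- multimeter: bystander: yellow multimeter, 160 x 80 x 38 mm, lying on the bench to the left
- flux_jar: bystander: jar with a blue lid, 60 mm across, 75 mm high, right of the holder
- small_board: bystander: small green circuit board, 58 x 40 mm, left, near the robot
There are look-alikes about, which are no part of the job. Leave any orange look-alike of the part that bears box_center alone.

How it is judged (in metres and radians):
On the way, in this order (a step that is already met when the one before it is completed fails the run):
1. the sliding jaw has nipped the box squarely against the fixed jaw (x of box_center in the frame of holder above 0.053 m and x of jaw_face in the frame of holder above 0.0225 m and angle between the x axis of box_center and the x axis of holder, either way round below 0.05 rad), for 0.2 s.
2. the clamping screw bears firmly on its shoe (contact force between shoe and anything else above 16 N), for 0.2 s.
At the end, for the whole second after the job is handed in: The box lies flat on the bed, square to the holder within 0.05 rad and within 2.5 mm of the fixed jaw, the sliding jaw within 3 mm of nipping it, the screw loads its shoe with more than 16 N (about 8.5 N or more at the ball while tightening), and the lever has dropped home (lift under 2.5 mm) (x of box_center in the frame of holder above 0.0525 m and x of jaw_face in the frame of holder above 0.022 m and angle between the x axis of box_center and the x axis of holder, either way round below 0.05 rad and contact force between shoe and anything else above 16 N and value of joint lever_lift below 0.0025 m and angle between box_center's own z axis and vertical below 0.06 rad); the robot touches nothing.
It fails at once if the screw is overstrained (more than about 22 N at the ball) (contact force between shoe and anything else above 80 N).
It fails at once if the robot knocks the magnifier lamp (contact force between the arm and lamp above 3 N).
It fails at once if a bystander is moved more than 15 mm (distance of any of solder_spool, screwdriver, side_cutters, phone, multimeter, flux_jar, small_board from where it was at the start of the episode above 0.015 m).
It also fails if it takes over 72 s, if anything falls off the work surface, if the arm or the gripper's body presses on something with over 40 N, if the wrist force passes 120 N, or if a joint passes its speed limit or range.

## Robot

A 6-joint arm with a two-finger parallel gripper is mounted at the origin on the work surface. World frame = base frame: x ahead of the robot, y to its left, z up, the work surface at z = 0. Lengths are in mm, angles in degrees, forces in N, time in s.
With the tool pointing down it reaches from about 350 to 925 mm from the base axis. Payload 6.4 kg.
Tool frame: the origin (TCP) lies midway between the tips of the shut fingers; the grasp point (between the pads) lies 19 mm behind it; z points along the fingers, y is the direction in which the jaws open and shut (so a half turn about z gives the same grasp; the last joint's range is limited). The gripper opens to 94 mm and grips with 3 to 60 N. Pads are 16 mm wide; open, the fingers measure 119 mm over their backs; the gripper's body (75 mm by 177 mm) begins 78 mm behind the grasp point.
Start: joints at [-86.58, 14.043, 89.255, -0, 76.702, -9.975], TCP at [150.593, -632.325, 168.855] pointing down, gripper open.
Joint ranges: [-179.41, 179.41], [-58.25, 129.5], [7.25, 145.43], [-54.29, 234.29], [11.92, 165.04], [-157.13, 157.13]. Speed limits (degrees/s): [147.25, 147.25, 180, 180, 180, 180].

## Interface

Orientations are given as [roll, pitch, yaw] about the fixed x, y, z axes, in that order (R = Rz(yaw) Ry(pitch) Rx(roll)).
In Python, from rig import get_obs, get_image, ctrl, look_for gives the robot as it stands.
- The arm moves only by the tool apply_moves, never from a script. Its argument "plan" is a list of rows, each a list of 5 numbers: the shift along the tool's x, y, z in m, then the turn about the tool's z in rad, then the opening, from -1 (shut) to 1 (fully open). A call has exactly 10 rows; each row is the pose to reach, as a shift and turn from the pose commanded when the call began, along the tool's axes at that moment; what a row does not reach only later rows make up. A row lasts 1/10 s, in which the tool goes at most 50 mm and 8.59 degrees, less where a joint would pass 70% of its speed; a pose out of reach is approached as far as the arm can. A call with a gripper value outside its range is refused whole. The fingers move at their own pace and stop on an object; "force" is the grip in N (left out, the last holds). Time passes only in rows, so rows that repeat a pose let the fingers close, or fill a call up. It gives the time, the measured TCP pose, the force and the opening at its end, in the units of the state.
- get_obs(): the state, without advancing time (a new reading comes with each control period).
- get_image(name): name is "scene" or "top" or "wrist"; returns a dict with "img" (400x640x3 uint8, red, green, blue), "fx", "fy", "cx", "cy" (pixels), "eye" and "rotation" of the camera in the world; the wrist camera has in their place "T_tool_cam" (4x4, takes a point from camera to tool coordinates, whose origin is the TCP and whose axes are the flange's). Camera axes: x right, y down, z forward; pixel columns grow to the right and rows downward; lengths in mm; the calibration is good to about 2 mm. A picture is of the moment at which its call begins: read the wrist's pose just before it. There is no depth.
- ctrl.finish_job(): hands the job in, once; it reports no verdict.
Trained networks look in the newest picture that a camera, given by its name, has taken for a name from the list of things; names that differ only in an ending like _2 or _b are one class to them, and where a whole thing is asked for, a point or a joint stands for the part that bears it (a point fixed in the world has none). Each returns a list of dicts, best first, with "confidence" (0 to 1); they miss things now and then, are a little off and sometimes report something else, mostly with a low value. They report only what shows in the picture. A call takes as long as a camera call. They do not tell look-alikes from the thing itself.
- look_for(camera, target): "xyz" ([x, y, z] in mm, in world coordinates, good to about 4 mm: the middle of the surface that is visible of it).
The state is a dict: "clock": time; "joint_pos": joint angles; "joint_velocities": joint speeds; "effort": joint torques, N m; "tool_pos": TCP position; "orientation": TCP orientation; "ft_force": force on the tool from outside, world axes, zero at the start; "torque": the same for the moment, N m; "gripper_width": finger opening in mm.
Only numpy, scipy, OpenCV 4.12 (cv2) and the standard library are available. Lean on these libraries where they do the work, as an engineer would, in place of code of your own. Each camera call takes 0.05 s, during which the arm holds its last target. There are 200 camera calls.

## Working session

There is one attempt and no reset: what is moved stays moved. The work goes in short steps, Python scripts to look and compute and a tool call to move; the robot and the scene stay as the last step left them, time stands still between calls to the robot, and variables do not carry over. Pictures are saved under pics/ and viewed, about 8 in all and at most 12, crops included, and the job is handed in when it is done.

Besides the shell and the picture viewer there is one more tool, called after ">>>" as a command line: name --pt "numbers of a row" for each row, then --argument value for the rest. apply_moves: Moves the arm, as the interface text tells. Its arguments: {"type":"object","properties":{"plan":{"type":"array","items":{"type":"array","items":{"type":"number"}}},"force":{"type":"number"}},"required":["plan"]}

```bash
ls; mkdir -p pics; cat > h.py <<'E'
import numpy as np,cv2
from rig import get_obs,get_image,ctrl,look_for
from scipy.spatial.transform import Rotation as R
def proj(c,p):
    Rm=np.array(c["rotation"]); q=Rm.T@(np.array(p,float)-np.array(c["eye"]))
    return c["fx"]*q[0]/q[2]+c["cx"],c["fy"]*q[1]/q[2]+c["cy"]
def ray(c,u,v,z):
    Rm=np.array(c["rotation"]); d=Rm@np.array([(u-c["cx"])/c["fx"],(v-c["cy"])/c["fy"],1]); e=np.array(c["eye"])
    return e+d*(z-e[2])/d[2]
def save(c,n): cv2.imwrite(n,c["img"][:,:,::-1])
E
python3 - <<'E'
from h import *
o=get_obs();print({k:np.round(v,3) for k,v in o.items()})
for n in("scene","top"):
    c=get_image(n);save(c,f"pics/{n}.png");print(n,c["eye"],np.round(c["rotation"],3).tolist(),c["fx"])
    for t in["holder","bar_left","bar_right","jaw_face","lever_axis","lever_ball","box_center","lens_center","lamp","solder_spool","screwdriver","side_cutters","flux_jar","phone","multimeter","small_board"]:
        r=look_for(n,t);print(t,[(np.round(a["xyz"]).tolist(),round(a["confidence"],2),np.round(proj(c,a["xyz"])).tolist()) for a in r[:3]])
E
```

```text
pics
{'clock': np.float64(0.0), 'joint_pos': array([-86.578,  14.08 ,  89.323,  -0.   ,  76.701,  -9.975]), 'joint_velocities': array([ 0.052,  0.105,  0.036, -0.052,  0.075,  0.029]), 'effort': array([-0.0000e+00, -4.1584e+01, -3.1460e+01,  6.9000e-02,  3.3000e-02,
       -0.0000e+00]), 'tool_pos': array([ 150.567, -631.648,  167.801]), 'orientation': array([-1.79896e+02, -1.80000e-02,  1.33970e+01]), 'ft_force': array([ 0.125, -0.275,  0.467]), 'torque': array([-0.008, -0.   ,  0.006]), 'gripper_width': np.float64(93.962)}
scene [ 202.38139311  966.93804931 1197.32963006] [-135.076, -0.59, -159.338] 477.8289599396867Traceback (most recent call last):
  File "<stdin>", line 6, in <module>
  File "h.py", line 6, in proj
    return c["fx"]*q[0]/q[2]+c["cx"],c["fy"]*q[1]/q[2]+c["cy"]
                   ~^^^
IndexError: invalid index to scalar variable.
```

```bash
sed -i 's/Rm=np.array(c\["rotation"\])/Rm=R.from_euler("xyz",c["rotation"],degrees=True).as_matrix()/' h.py
python3 - <<'E'
from h import *
for n in("scene","top"):
    c=get_image(n);save(c,f"pics/{n}.png");print(n,c["eye"],c["rotation"],c["fx"])
    for t in["holder","bar_left","bar_right","jaw_face","lever_axis","lever_ball","box_center","lens_center","lamp","solder_spool","flux_jar"]:
        r=look_for(n,t);print(t,[(np.round(a["xyz"]).tolist(),round(a["confidence"],2),np.round(proj(c,a["xyz"])).tolist()) for a in r[:3]])
E
```

```text
scene [ 202.38139311  966.93804931 1197.32963006] [-135.0759193    -0.59040299 -159.33811458] 477.8289599396867
holder [([622.0, 110.0, 40.0], 0.93, [281.0, 248.0])]
bar_left [([609.0, 83.0, 79.0], 0.71, [288.0, 235.0])]
bar_right [([613.0, 85.0, 77.0], 0.76, [287.0, 236.0])]
jaw_face [([614.0, 86.0, 81.0], 0.93, [286.0, 235.0])]
lever_axis [([608.0, 81.0, 78.0], 0.77, [289.0, 235.0])]
lever_ball [([591.0, 66.0, 90.0], 0.64, [296.0, 231.0])]
box_center [([504.0, 350.0, 45.0], 0.94, [286.0, 324.0]), ([698.0, 91.0, 85.0], 0.77, [261.0, 228.0]), ([610.0, 82.0, 80.0], 0.38, [288.0, 235.0])]
lens_center [([702.0, 184.0, 294.0], 0.76, [239.0, 200.0]), ([332.0, 438.0, 39.0], 0.47, [335.0, 375.0])]
lamp [([699.0, 179.0, 296.0], 0.95, [241.0, 198.0]), ([592.0, 64.0, 91.0], 0.61, [296.0, 230.0])]
solder_spool [([604.0, 220.0, 37.0], 0.55, [272.0, 278.0]), ([698.0, 182.0, 293.0], 0.22, [241.0, 200.0])]
flux_jar [([630.0, -377.0, 43.0], 0.81, [331.0, 154.0])]
top [ 447.95628715  -24.82014156 1466.63733396] [-175.10990474    1.50201275  -90.34773563] 425.79969873400177
holder [([540.0, 66.0, 16.0
[... 261 characters left out ...]
3.0, 206.0])]
jaw_face [([555.0, 32.0, 98.0], 0.53, [314.0, 207.0]), ([603.0, 212.0, 36.0], 0.44, [262.0, 195.0])]
lever_axis [([331.0, 420.0, 40.0], 0.65, [199.0, 276.0]), ([555.0, 33.0, 100.0], 0.39, [314.0, 207.0])]
lever_ball [([336.0, 170.0, 4.0], 0.55, [275.0, 274.0])]
box_center [([506.0, 333.0, 39.0], 0.59, [226.0, 224.0]), ([333.0, 168.0, 4.0], 0.57, [276.0, 275.0])]
lens_center [([685.0, 108.0, 292.0], 0.71, [284.0, 156.0]), ([546.0, 40.0, 107.0], 0.64, [312.0, 210.0]), ([651.0, -172.0, 9.0], 0.18, [374.0, 181.0])]
lamp [([690.0, 110.0, 299.0], 0.64, [283.0, 154.0])]
solder_spool [([601.0, 212.0, 37.0], 0.74, [262.0, 196.0])]
flux_jar [([633.0, -393.0, 77.0], 0.58, [445.0, 183.0])]
```

View pics/scene.png

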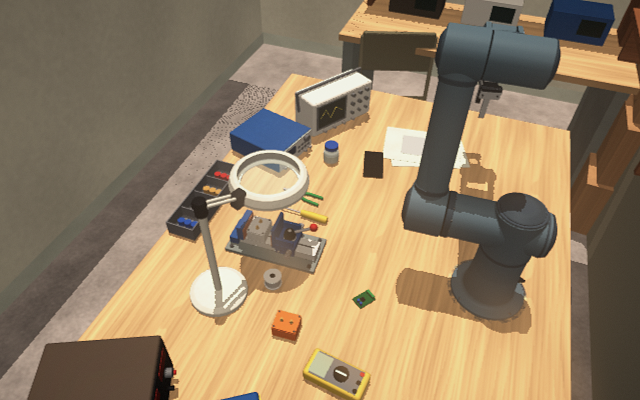

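View pics/top.png

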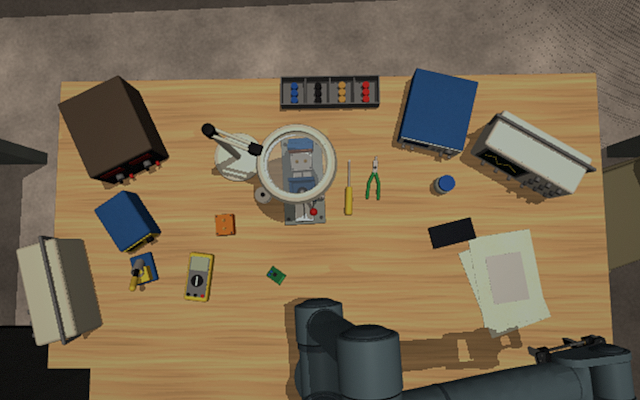

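```bash
python3 - <<'E'
import cv2,numpy as np
a=cv2.imread("pics/scene.png")[195:275,215:335];b=cv2.imread("pics/top.png")[120:232,240:360]
a=cv2.resize(a,(800,533),interpolation=cv2.INTER_CUBIC)
b=cv2.resize(b,None,fx=5,fy=5,interpolation=cv2.INTER_CUBIC)
cv2.imwrite("pics/a.png",a);cv2.imwrite("pics/b.png",b)
E
```

```text
(no output)
```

View pics/a.png

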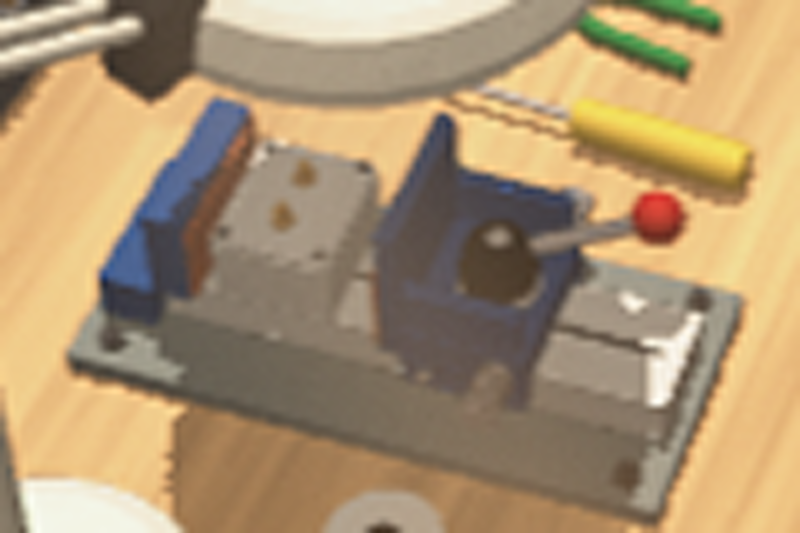

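View pics/b.png

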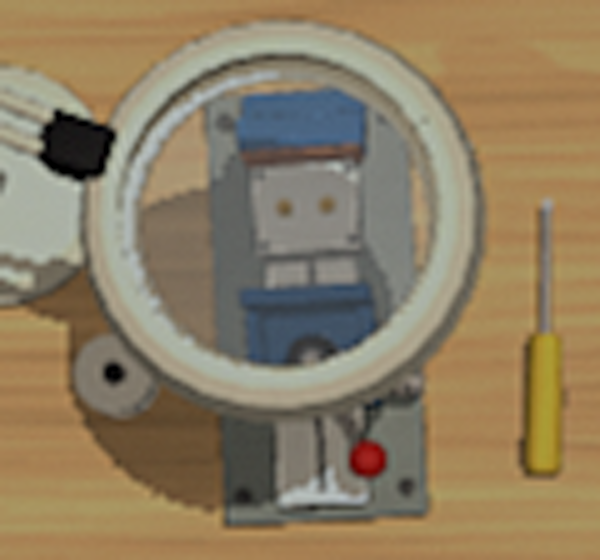

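```bash
python3 - <<'E'
from h import *
from scipy.optimize import least_squares
S=get_image("scene");T=get_image("top")
s=lambda u,v:(S,215+u/6.667,195+v/6.667)
t=lambda u,v:(T,240+u/5,120+v/5)
def pts(p):
    hx,hy,yw,j,l=p
    ax=-35+j*1000-48
    L=[(s(742,297),(-150,-70,14)),(s(657,508),(-150,70,14)),(s(68,355),(150,70,14)),
     (t(225,520),(-150,70,14)),(t(427,510),(-150,-70,14)),(t(283,215),(0,0,305)),
     (s(657,217),(ax-75*np.cos(l),75*np.sin(l),91)),(t(368,459),(ax-75*np.cos(l),75*np.sin(l),91)),
     (s(492,385),(ax-14,65,50)),(t(408,388),(ax-14,-65,50)),(s(497,235),(ax,0,94)),
     (s(445,115),(ax+48-5,-42,122)),(t(240,92),(105,50,82))]
    c,q=np.cos(yw),np.sin(yw)
    return [(o,(hx+c*a-q*b,hy+q*a+c*b,z)) for o,(a,b,z) in L[:12]]
def f(p):
    r=[]
    for o,w in pts(p):
        u,v=proj(o[0],w); r+=[u-o[1],v-o[2]]
    return r
r=least_squares(f,[650,50,0,.02,-.4],loss="soft_l1",x_scale=[100,100,.1,.05,.5])
print(r.x,np.degrees(r.x[2]));print(np.round(np.reshape(f(r.x),(-1,2)),1).tolist())
hx,hy,yw,j,l=r.x
ax=-35+j*1000-48
for n,(a,b) in dict(axis=(ax,0),ball=(ax-75*np.cos(l),75*np.sin(l)),barL=(ax-14,58),barR=(ax-14,-58)).items():
    c,q=np.cos(yw),np.sin(yw);print(n,hx+c*a-q*b,hy+q*a+c*b)
E
```

```text
[ 6.57601455e+02  7.55036335e+01  5.16667983e-02  3.05206985e-02
 -4.91235249e-01] 2.96028948132991
[[0.2, -1.4], [-0.2, 0.1], [-1.4, -0.7], [-0.5, 0.3], [0.0, -0.1], [-1.3, 1.6], [0.8, 0.1], [0.2, -0.0], [-0.9, 3.2], [0.7, -1.0], [0.9, -0.1], [-0.0, -0.9]]
axis 605.1921833521626 72.793402216871
ball 540.9762064810129 34.04668216879502
barL 588.215524174278 129.99299175349222
barR 594.2062066297092 14.147785880662965
```

Candidates for the box: the grey box on the bed (scene px ~261,228) and the orange look-alike (286,324). I choose the grey one, since the crop shows it between the copper plates with brass sockets. For the lever ball, the red ball is at scene (314,228). The red parts in the bin at the back are not it.

The interface has no tilt command, so I'll move above the bench at mid-range and see how the arm treats poses beyond its reach.

>>> apply_moves --pt "0.025 -0.026 -0.031 0.03 -1" --pt "0.05 -0.052 -0.062 0.06 -1" --pt "0.076 -0.078 -0.094 0.09 -1" --pt "0.1 -0.104 -0.125 0.12 -1" --pt "0.127 -0.13 -0.156 0.15 -1" --pt "0.152 -0.156 -0.188 0.18 -1" --pt "0.178 -0.182 -0.219 0.21 -1" --pt "0.204 -0.208 -0.25 0.234 -1" --pt "0.232 -0.238 -0.27 0.234 -1" --pt "0.26 -0.268 -0.29 0.234 -1"

```text
clock: 2.4
tool_pos: [341.9, -310.0, 460.3]
orientation: [179.9, -0.1, -0.0]
ft_force: [0.8, -0.1, 0.8]
gripper_width: 17.4
```

>>> apply_moves --pt "0.03 -0.038 0 0 -1" --pt "0.06 -0.076 0 0 -1" --pt "0.09 -0.114 0 0 -1" --pt "0.12 -0.152 0 0 -1" --pt "0.14 -0.19 0 0 -1" --pt "0.19 -0.19 0 0 -1" --pt "0.24 -0.19 0 0 -1" --pt "0.29 -0.19 0 0 -1" --pt "0.34 -0.19 0 0 -1" --pt "0.39 -0.19 0 0 -1"

```text
clock: 3.4
tool_pos: [733.2, -121.1, 458.8]
orientation: [180.0, -0.0, -0.0]
ft_force: [0.6, -0.5, 1.3]
gripper_width: 0.5
```

```bash
python3 -c "
from h import *
o=get_obs();print(np.round(o['joint_pos'],1),np.round(o['tool_pos']),np.round(o['orientation'],1))"
```

```text
[-18.1  24.6  46.7  -0.  108.7  71.9] [ 733. -121.  459.] [180.  -0.  -0.]
```

Now command beyond the reach and watch the orientation.

>>> apply_moves --pt "0.05 0 0 0 -1" --pt "0.1 0 0 0 -1" --pt "0.15 0 0 0 -1" --pt "0.2 0 0 0 -1" --pt "0.25 0 0 0 -1" --pt "0.3 0 0 0 -1" --pt "0.35 0 0 0 -1" --pt "0.4 0 0 0 -1" --pt "0.4 0 0 0 -1" --pt "0.4 0 0 0 -1"

```text
clock: 4.4
tool_pos: [903.5, -102.5, 377.9]
orientation: [179.8, -2.0, -0.0]
ft_force: [-0.3, 0.9, -0.4]
gripper_width: 0.4
```

```bash
python3 -c "
from h import *
o=get_obs();print(np.round(o['joint_pos'],1),np.round(o['tool_pos']),np.round(o['orientation'],1))"
```

```text
[-13.7  56.7   7.3   0.3 114.   76.5] [ 903. -102.  378.] [179.8  -2.   -0. ]
```

>>> apply_moves --pt "0 0 -0.05 0 -1" --pt "0 0 -0.1 0 -1" --pt "0 0 -0.15 0 -1" --pt "0 0 -0.2 0 -1" --pt "0 0 -0.25 0 -1" --pt "0 0 -0.3 0 -1" --pt "0 0 -0.35 0 -1" --pt "0 0 -0.4 0 -1" --pt "0 0 -0.4 0 -1" --pt "0 0 -0.4 0 -1"

```text
clock: 5.4
tool_pos: [765.1, -86.9, 606.6]
orientation: [179.6, -3.6, 0.0]
ft_force: [-0.1, -0.2, 0.6]
gripper_width: 0.5
```

```bash
python3 -c "
from h import *
o=get_obs();print(np.round(o['joint_pos'],1),np.round(o['tool_pos']),np.round(o['orientation'],1))"
```

```text
[-15.1  40.8   7.3   0.7 128.4  75.3] [765. -87. 607.] [179.6  -3.6   0. ]
```

>>> apply_moves --pt "-0.05 0 0.03 0 -1" --pt "-0.1 0 0.06 0 -1" --pt "-0.15 0 0.1 0 -1" --pt "-0.15 0 0.1 0 -1" --pt "-0.1 0 0.1 0 -1" --pt "-0.05 0 0.1 0 -1" --pt "0 0 0.1 0 -1" --pt "0.05 0 0.1 0 -1" --pt "0.1 0 0.1 0 -1" --pt "0.15 0 0.1 0 -1"

```text
clock: 6.4
tool_pos: [861.8, -84.8, 483.3]
orientation: [179.6, -4.5, -0.0]
ft_force: [-2.0, 0.6, 3.4]
gripper_width: 0.3
```

```bash
python3 -c "
from h import *
o=get_obs();print(np.round(o['joint_pos'],1),np.round(o['tool_pos']),np.round(o['orientation'],1))"
```

```text
[-13.3  49.8   7.2   0.7 118.5  77.1] [862. -85. 483.] [179.6  -4.5  -0. ]
```

>>> apply_moves --pt "-0.04 -0.022 -0.027 0 -1" --pt "-0.08 -0.044 -0.054 0 -1" --pt "-0.12 -0.066 -0.08 0 -1" --pt "-0.16 -0.088 -0.108 0 -1" --pt "-0.2 -0.11 -0.135 0 -1" --pt "-0.24 -0.132 -0.16 0 -1" --pt "-0.28 -0.154 -0.19 0 -1" --pt "-0.32 -0.176 -0.216 0 -1" --pt "-0.36 -0.198 -0.243 0 -1" --pt "-0.4 -0.22 -0.27 0 -1"

```text
clock: 7.4
tool_pos: [465.9, 122.9, 706.9]
orientation: [179.5, -4.9, -0.0]
ft_force: [0.6, 0.8, 0.0]
gripper_width: 0.3
```

>>> apply_moves --pt "-0.05 0 -0.03 0 -1" --pt "-0.1 0 -0.06 0 -1" --pt "-0.15 0 -0.09 0 -1" --pt "-0.2 0.0 -0.12 0 -1" --pt "-0.25 0.0 -0.15 0 -1" --pt "-0.3 0.005 -0.18 0 -1" --pt "-0.35 0.01 -0.21 0 -1" --pt "-0.4 0.015 -0.24 0 -1" --pt "-0.43 0.02 -0.26 0 -1" --pt "-0.46 0.02 -0.28 0 -1"

```text
clock: 8.4
tool_pos: [45.6, 112.2, 908.9]
orientation: [179.4, -5.9, -1.4]
ft_force: [0.1, -1.4, -0.5]
gripper_width: 0.5
```

```bash
python3 -c "
from h import *
o=get_obs();print(np.round(o['joint_pos'],1),np.round(o['tool_pos']),np.round(o['orientation'],1))"
```

```text
[  9.2 -17.6  27.   -6.3 164.8  94.4] [ 46. 112. 909.] [179.4  -5.9  -1.4]
```

>>> apply_moves --pt "-0.05 0 0 0 -1" --pt "-0.1 0 0 0 -1" --pt "-0.15 0 0 0 -1" --pt "-0.2 0 0 0 -1" --pt "-0.25 0 0 0 -1" --pt "-0.3 0 0 0 -1" --pt "-0.35 0 0 0 -1" --pt "-0.4 0 0 0 -1" --pt "-0.4 0 0 0 -1" --pt "-0.4 0 0 0 -1"

```text
clock: 9.4
tool_pos: [-85.9, 121.3, 906.5]
orientation: [179.2, -7.1, 1.2]
ft_force: [-1.2, -0.8, 0.4]
gripper_width: 0.7
```

```bash
python3 -c "
from h import *
o=get_obs();print(np.round(o['joint_pos'],1),np.round(o['tool_pos']),np.round(o['orientation'],1))"
```

```text
[ 95.4  -9.8  24.5 -28.  165.  157.1] [-86. 121. 907.] [179.2  -7.1   1.2]
```

>>> apply_moves --pt "0.05 0 0.01 0 -1" --pt "0.1 0 0.02 0 -1" --pt "0.15 0 0.03 0 -1" --pt "0.2 0 0.04 0 -1" --pt "0.25 0 0.06 0 -1" --pt "0.3 0 0.08 0 -1" --pt "0.35 0 0.1 0 -1" --pt "0.4 0 0.12 0 -1" --pt "0.45 0 0.14 0 -1" --pt "0.5 0 0.16 0 -1"

```text
clock: 10.4
tool_pos: [223.3, 129.1, 855.7]
orientation: [179.2, -7.1, 0.6]
ft_force: [0.4, 0.4, 0.5]
gripper_width: 0.5
```

>>> apply_moves --pt "2.4 0 -1.8 0 -1" --pt "2.4 0 -1.8 0 -1" --pt "2.4 0 -1.8 0 -1" --pt "2.4 0 -1.8 0 -1" --pt "2.4 0 -1.8 0 -1" --pt "2.4 0 -1.8 0 -1" --pt "2.4 0 -1.8 0 -1" --pt "2.4 0 -1.8 0 -1" --pt "2.4 0 -1.8 0 -1" --pt "2.4 0 -1.8 0 -1"

```text
clock: 11.4
tool_pos: [241.6, 41.1, 926.1]
orientation: [-179.7, -5.3, 0.9]
ft_force: [-1.1, -0.3, 0.6]
gripper_width: 0.6
```

```bash
python3 -c "
from h import *
o=get_obs();print(np.round(o['joint_pos'],1),np.round(o['tool_pos']),np.round(o['orientation'],1))"
```

```text
[-21.    2.7   7.3   8.7 165.   76.6] [242.  41. 926.] [-179.7   -5.3    0.9]
```

>>> apply_moves --pt "0.036 -0.006 0.03 0 -1" --pt "0.073 -0.012 0.06 0 -1" --pt "0.11 -0.018 0.09 0 -1" --pt "0.145 -0.024 0.122 0 -1" --pt "0.18 -0.03 0.152 0 -1" --pt "0.218 -0.036 0.183 0 -1" --pt "0.254 -0.042 0.213 0 -1" --pt "0.29 -0.048 0.244 0 -1" --pt "0.326 -0.054 0.275 0 -1" --pt "0.363 -0.06 0.305 0 -1"

```text
clock: 12.4
tool_pos: [631.4, 110.0, 654.5]
orientation: [-179.7, -5.2, 1.0]
ft_force: [-0.1, -0.5, -0.1]
gripper_width: 0.5
```

>>> apply_moves --pt "0.04 -0.005 0.033 0 -1" --pt "0.08 -0.01 0.065 0 -1" --pt "0.12 -0.015 0.1 0 -1" --pt "0.157 -0.02 0.131 0 -1" --pt "1.8 -0.02 -1.0 0 -1" --pt "1.8 -0.02 -1.0 0 -1" --pt "1.8 -0.02 -1.0 0 -1" --pt "1.8 -0.02 -1.0 0 -1" --pt "1.8 -0.02 -1.0 0 -1" --pt "1.8 -0.02 -1.0 0 -1"

```text
clock: 13.4
tool_pos: [814.7, 107.2, 570.9]
orientation: [-179.5, -7.4, 1.0]
ft_force: [0.6, -0.6, -0.3]
gripper_width: 0.6
```

```bash
python3 -c "
from h import *
o=get_obs();print(np.round(o['joint_pos'],1),np.round(o['tool_pos']),np.round(o['orientation'],1))"
```

```text
[ -0.6  43.6   7.4   0.8 121.7  88.8] [815. 107. 571.] [-179.5   -7.4    1. ]
```

>>> apply_moves --pt "1.8 0 -0.86 0 -1" --pt "1.8 0 -0.86 0 -1" --pt "1.8 0 -0.86 0 -1" --pt "1.8 0 -0.86 0 -1" --pt "1.8 0 -0.86 0 -1" --pt "1.8 0 -0.86 0 -1" --pt "1.8 0 -0.86 0 -1" --pt "1.8 0 -0.86 0 -1" --pt "1.8 0 -0.86 0 -1" --pt "1.8 0 -0.86 0 -1"

```text
clock: 14.4
tool_pos: [850.3, 75.9, 541.7]
orientation: [-179.4, -9.0, 1.0]
ft_force: [-0.1, 0.3, -0.7]
gripper_width: 0.5
```

>>> apply_moves --pt "1.8 0 -0.8 0 -1" --pt "1.8 0 -0.8 0 -1" --pt "1.8 0 -0.8 0 -1" --pt "1.8 0 -0.8 0 -1" --pt "1.8 0 -0.8 0 -1" --pt "1.8 0 -0.8 0 -1" --pt "1.8 0 -0.8 0 -1" --pt "1.8 0 -0.8 0 -1" --pt "1.8 0 -0.8 0 -1" --pt "1.8 0 -0.8 0 -1"

```text
clock: 15.4
tool_pos: [873.9, 55.0, 527.7]
orientation: [-179.3, -11.0, 0.9]
ft_force: [-0.1, 0.1, -0.4]
gripper_width: 0.2
```

```bash
python3 -c "
from h import *
o=get_obs();print(np.round(o['joint_pos'],1),np.round(o['tool_pos']),np.round(o['orientation'],1))"
```

```text
[ -4.4  47.    7.3   1.9 114.8  85.5] [874.  55. 528.] [-179.3  -11.     0.9]
```

>>> apply_moves --pt "1.85 -0.3 -0.7 0 -1" --pt "1.85 -0.3 -0.7 0 -1" --pt "1.85 -0.3 -0.7 0 -1" --pt "1.85 -0.3 -0.7 0 -1" --pt "1.85 -0.3 -0.7 0 -1" --pt "1.85 -0.3 -0.7 0 -1" --pt "1.85 -0.3 -0.7 0 -1" --pt "1.85 -0.3 -0.7 0 -1" --pt "1.85 -0.3 -0.7 0 -1" --pt "1.85 -0.3 -0.7 0 -1"

```text
clock: 16.4
tool_pos: [893.5, 94.4, 512.4]
orientation: [-179.1, -13.0, 0.9]
ft_force: [-0.5, -0.9, 0.4]
gripper_width: 0.7
```

>>> apply_moves --pt "1.87 -0.3 -0.63 0 -1" --pt "1.87 -0.3 -0.63 0 -1" --pt "1.87 -0.3 -0.63 0 -1" --pt "1.87 -0.3 -0.63 0 -1" --pt "1.87 -0.3 -0.63 0 -1" --pt "1.87 -0.3 -0.63 0 -1" --pt "1.87 -0.3 -0.63 0 -1" --pt "1.87 -0.3 -0.63 0 -1" --pt "1.87 -0.3 -0.63 0 -1" --pt "1.87 -0.3 -0.63 0 -1"

```text
clock: 17.4
tool_pos: [909.4, 120.2, 502.9]
orientation: [-178.9, -15.1, 0.9]
ft_force: [0.0, 0.3, 0.4]
gripper_width: 0.5
```

>>> apply_moves --pt "1.9 -0.3 -0.56 0 -1" --pt "1.9 -0.3 -0.56 0 -1" --pt "1.9 -0.3 -0.56 0 -1" --pt "1.9 -0.3 -0.56 0 -1" --pt "1.9 -0.3 -0.56 0 -1" --pt "1.9 -0.3 -0.56 0 -1" --pt "1.9 -0.3 -0.56 0 -1" --pt "1.9 -0.3 -0.56 0 -1" --pt "1.9 -0.3 -0.56 0 -1" --pt "1.9 -0.3 -0.56 0 -1"

```text
clock: 18.4
tool_pos: [923.6, 137.0, 497.7]
orientation: [-178.6, -17.1, 0.8]
ft_force: [0.3, -0.7, -0.8]
gripper_width: 0.3
```

>>> apply_moves --pt "1.92 -0.3 -0.5 0 -1" --pt "1.92 -0.3 -0.5 0 -1" --pt "1.92 -0.3 -0.5 0 -1" --pt "1.92 -0.3 -0.5 0 -1" --pt "1.92 -0.3 -0.5 0 -1" --pt "1.92 -0.3 -0.5 0 -1" --pt "1.92 -0.3 -0.5 0 -1" --pt "1.92 -0.3 -0.5 0 -1" --pt "1.92 -0.3 -0.5 0 -1" --pt "1.92 -0.3 -0.5 0 -1"

```text
clock: 19.4
tool_pos: [935.5, 148.0, 497.4]
orientation: [-178.3, -19.2, 0.8]
ft_force: [-0.3, -0.3, -0.0]
gripper_width: 0.2
```

```bash
python3 -c "
from h import *
o=get_obs();print(np.round(o['joint_pos'],1),np.round(o['tool_pos']),np.round(o['orientation'],1))"
```

```text
[  1.7  49.9   7.3   1.5 103.5  91.2] [936. 148. 497.] [-178.3  -19.2    0.8]
```

>>> apply_moves --pt "1.95 -0.3 -0.43 0 -1" --pt "1.95 -0.3 -0.43 0 -1" --pt "1.95 -0.3 -0.43 0 -1" --pt "1.95 -0.3 -0.43 0 -1" --pt "1.95 -0.3 -0.43 0 -1" --pt "1.95 -0.3 -0.43 0 -1" --pt "1.95 -0.3 -0.43 0 -1" --pt "1.95 -0.3 -0.43 0 -1" --pt "1.95 -0.3 -0.43 0 -1" --pt "1.95 -0.3 -0.43 0 -1"

```text
clock: 20.4
tool_pos: [947.1, 155.1, 499.0]
orientation: [-177.9, -21.3, 0.7]
ft_force: [0.3, -0.0, -0.6]
gripper_width: 0.1
```

>>> apply_moves --pt "1.96 -0.3 -0.36 0 -1" --pt "1.96 -0.3 -0.36 0 -1" --pt "1.96 -0.3 -0.36 0 -1" --pt "1.96 -0.3 -0.36 0 -1" --pt "1.96 -0.3 -0.36 0 -1" --pt "1.96 -0.3 -0.36 0 -1" --pt "1.96 -0.3 -0.36 0 -1" --pt "1.96 -0.3 -0.36 0 -1" --pt "1.96 -0.3 -0.36 0 -1" --pt "1.96 -0.3 -0.36 0 -1"

```text
clock: 21.4
tool_pos: [957.8, 160.1, 502.8]
orientation: [-177.6, -23.4, 0.6]
ft_force: [1.3, 0.3, -0.0]
gripper_width: 0.6
```

>>> apply_moves --pt "1.97 -0.3 -0.29 0 -1" --pt "1.97 -0.3 -0.29 0 -1" --pt "1.97 -0.3 -0.29 0 -1" --pt "1.97 -0.3 -0.29 0 -1" --pt "1.97 -0.3 -0.29 0 -1" --pt "1.97 -0.3 -0.29 0 -1" --pt "1.97 -0.3 -0.29 0 -1" --pt "1.97 -0.3 -0.29 0 -1" --pt "1.97 -0.3 -0.29 0 -1" --pt "1.97 -0.3 -0.29 0 -1"

```text
clock: 22.4
tool_pos: [967.9, 163.6, 508.0]
orientation: [-177.2, -25.6, 0.5]
ft_force: [-0.2, 0.6, 0.1]
gripper_width: 0.5
```

>>> apply_moves --pt "1.98 -0.3 -0.22 0 -1" --pt "1.98 -0.3 -0.22 0 -1" --pt "1.98 -0.3 -0.22 0 -1" --pt "1.98 -0.3 -0.22 0 -1" --pt "1.98 -0.3 -0.22 0 -1" --pt "1.98 -0.3 -0.22 0 -1" --pt "1.98 -0.3 -0.22 0 -1" --pt "1.98 -0.3 -0.22 0 -1" --pt "1.98 -0.3 -0.22 0 -1" --pt "1.98 -0.3 -0.22 0 -1"

```text
clock: 23.4
tool_pos: [977.5, 166.3, 514.6]
orientation: [-176.9, -27.7, 0.4]
ft_force: [0.8, 0.5, -0.7]
gripper_width: 0.5
```

>>> apply_moves --pt "1.99 -0.3 -0.15 0 -1" --pt "1.99 -0.3 -0.15 0 -1" --pt "1.99 -0.3 -0.15 0 -1" --pt "1.99 -0.3 -0.15 0 -1" --pt "1.99 -0.3 -0.15 0 -1" --pt "1.99 -0.3 -0.15 0 -1" --pt "1.99 -0.3 -0.15 0 -1" --pt "1.99 -0.3 -0.15 0 -1" --pt "1.99 -0.3 -0.15 0 -1" --pt "1.99 -0.3 -0.15 0 -1"

```text
clock: 24.4
tool_pos: [986.7, 168.3, 522.2]
orientation: [-176.5, -29.8, 0.2]
ft_force: [0.0, -0.3, 0.8]
gripper_width: 0.1
```

>>> apply_moves --pt "2.0 -0.3 -0.08 0 -1" --pt "2.0 -0.3 -0.08 0 -1" --pt "2.0 -0.3 -0.08 0 -1" --pt "2.0 -0.3 -0.08 0 -1" --pt "2.0 -0.3 -0.08 0 -1" --pt "2.0 -0.3 -0.08 0 -1" --pt "2.0 -0.3 -0.08 0 -1" --pt "2.0 -0.3 -0.08 0 -1" --pt "2.0 -0.3 -0.08 0 -1" --pt "2.0 -0.3 -0.08 0 -1"

```text
clock: 25.4
tool_pos: [995.4, 169.9, 530.6]
orientation: [-176.1, -32.0, 0.1]
ft_force: [-0.1, -0.3, 0.8]
gripper_width: 0.3
```

```bash
python3 -c "
from h import *
o=get_obs();print(np.round(o['joint_pos'],1),np.round(o['tool_pos']),np.round(o['orientation'],1))"
```

```text
[ 2.4 49.7  7.3  2.7 90.9 92.1] [995. 170. 531.] [-1.761e+02 -3.200e+01  1.000e-01]
```

```bash
cat >> h.py <<'E'
HP=np.array([657.6,75.5]);HY=0.0517
def H(a,b,z): c,s=np.cos(HY),np.sin(HY); return np.array([HP[0]+c*a-s*b,HP[1]+s*a+c*b,z])
def go(*W):
    "tool-frame shifts (m) from present pose to world points"
    o=get_obs();Rm=R.from_euler("xyz",o["orientation"],degrees=True).as_matrix()
    for w in W: print(np.round(w),"->",np.round(Rm.T@(np.array(w)-o["tool_pos"])/1000,4).tolist(),round(np.linalg.norm(np.array(w)-o["tool_pos"])))
E
python3 - <<'E'
from h import *
o=get_obs();print(np.round(R.from_euler("xyz",o["orientation"],degrees=True).as_matrix(),3).tolist())
go((700,140,540),(450,135,480),(460,135,350),H(-100,62,100),H(-100,62,47))
E
```

```text
[[0.848, 0.037, 0.528], [0.001, -0.998, 0.069], [0.529, -0.058, -0.846]]
[700 140 540] -> [-0.2456, 0.0182, -0.1661] 297
[450 135 480] -> [-0.4895, 0.0173, -0.2477] 549
[460 135 350] -> [-0.5498, 0.0253, -0.1324] 566
[555. 132. 100.] -> [-0.602, 0.0461, 0.1289] 617
[555. 132.  47.] -> [-0.6301, 0.0492, 0.1738] 655
```

>>> apply_moves --pt "-0.041 0.003 -0.028 0 -1" --pt "-0.082 0.006 -0.055 0 -1" --pt "-0.123 0.009 -0.083 0 -1" --pt "-0.164 0.012 -0.111 0 -1" --pt "-0.205 0.015 -0.139 0 -1" --pt "-0.2456 0.018 -0.166 0 -1" --pt "-0.29 0.018 -0.182 0 -1" --pt "-0.335 0.018 -0.197 0 -1" --pt "-0.38 0.0175 -0.212 0 -1" --pt "-0.425 0.0175 -0.227 0 -1"

```text
clock: 26.4
tool_pos: [537.5, 136.8, 502.2]
orientation: [-176.1, -32.0, 0.1]
ft_force: [-0.5, -1.6, 1.3]
gripper_width: 0.4
```

```bash
python3 - <<'E'
from h import *
o=get_obs();print(np.round(o['joint_pos'],1),np.round(o['tool_pos']),np.round(o['orientation'],1))
go((460,135,400),H(-150,64,200),H(-105,64,100),H(-105,64,47))
E
```

```text
[  0.4 -26.8  97.9   3.9  76.9  89.4] [537. 137. 502.] [-1.761e+02 -3.200e+01  1.000e-01]
[460 135 400] -> [-0.1199, 0.0049, 0.0453] 128
[504. 132. 200.] -> [-0.1883, 0.0215, 0.2377] 304
[549. 134. 100.] -> [-0.2032, 0.0267, 0.3463] 402
[549. 134.  47.] -> [-0.2314, 0.0298, 0.3911] 455
```

>>> apply_moves --pt "-0.04 0.002 0.015 0 -1" --pt "-0.08 0.003 0.03 0 -1" --pt "-0.12 0.005 0.045 0 -1" --pt "-0.137 0.01 0.092 0 -1" --pt "-0.154 0.014 0.14 0 -1" --pt "-0.171 0.018 0.188 0 -1" --pt "-0.188 0.0215 0.237 0 -1" --pt "-0.194 0.024 0.28 0 -1" --pt "-0.203 0.0267 0.325 0 -1" --pt "-0.212 0.0267 0.346 0 -1"

```text
clock: 27.4
tool_pos: [542.2, 133.7, 91.4]
orientation: [-176.1, -31.7, 0.0]
ft_force: [0.1, 0.4, 0.4]
gripper_width: 0.8
```

```bash
python3 - <<'E'
from h import *
o=get_obs();print(np.round(o['joint_pos'],1),np.round(o['tool_pos']),np.round(o['orientation'],1))
c=get_image("wrist");cv2.imwrite("pics/w1.png",c["img"][:,:,::-1]);print(c["T_tool_cam"])
T=get_image("scene");cv2.imwrite("pics/s2.png",cv2.resize(T["img"][190:280,210:340],(780,540),interpolation=cv2.INTER_CUBIC)[:,:,::-1])
go(H(-90,64,47),H(-80,64,47),H(-50,64,47))
E
```

```text
[-1.00e-01 -1.35e+01  1.31e+02  7.80e+00  3.10e+01  8.32e+01] [542. 134.  91.] [-176.1  -31.7    0. ]
[[-6.25716359e-04 -9.65860242e-01 -2.59062930e-01  7.52146763e+01]
 [ 9.99999781e-01 -5.48916527e-04 -3.68789052e-04 -3.14459137e-01]
 [ 2.13994759e-04 -2.59063104e-01  9.65860374e-01 -2.15946060e+02]
 [ 0.00000000e+00  0.00000000e+00  0.00000000e+00  1.00000000e+00]]
[564. 135.  47.] -> [-0.0027, 0.0026, 0.0498] 50
[574. 135.  47.] -> [0.0058, 0.0025, 0.055] 55
[604. 137.  47.] -> [0.0314, 0.0021, 0.0707] 77
```

View pics/w1.png

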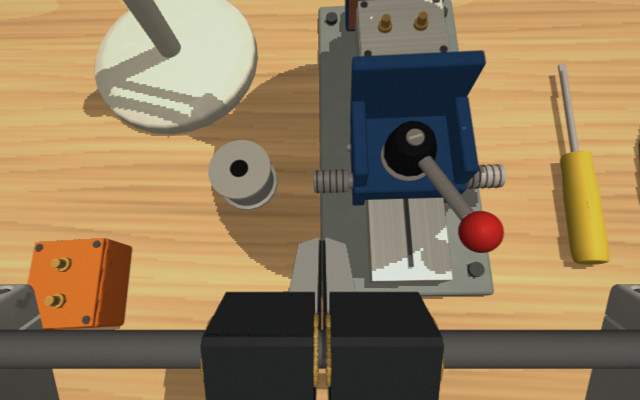

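View pics/s2.png

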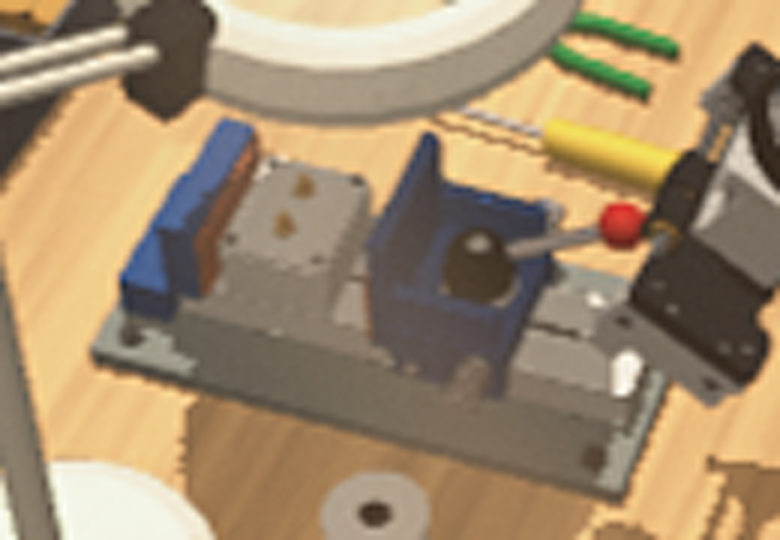

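```bash
cat >> h.py <<'E'
def wray(pts):
    o=get_obs();Rm=R.from_euler("xyz",o["orientation"],degrees=True).as_matrix()
    c=get_image("wrist");T=np.array(c["T_tool_cam"]);out=[]
    for u,v,z in pts:
        d=Rm@T[:3,:3]@np.array([(u-c["cx"])/c["fx"],(v-c["cy"])/c["fy"],1]);e=o["tool_pos"]+Rm@T[:3,3]
        out.append(e+d*(z-e[2])/d[2])
    return c,out
def toH(p): c,s=np.cos(HY),np.sin(HY);d=np.array(p[:2])-HP;return np.round([c*d[0]+s*d[1],-s*d[0]+c*d[1]],1)
E
python3 - <<'E'
from h import *
c,o=wray([(333,181,50),(489,176,50),(481,232,91),(415,137,94),(318,297,14),(492,293,14),(352,62,122),(485,55,122)])
for p in o: print(np.round(p),toH(p))
E
```

```text
[590. 130.  50.] [-64.2  57.6]
[596.  10.  50.] [-64.6 -62.5]
[543.  35.  91.] [-116.8  -34.4]
[606.  74.  94.] [-51.2   0.9]
[503. 141.  14.] [-151.2   73. ]
[511.   2.  14.] [-150.6  -66.1]
[644. 117. 122.] [-11.2  42.2]
[649.  35. 122.] [-11.1 -40.5]
```

>>> apply_moves --pt "-0.001 0.001 0.014 0 -1" --pt "-0.002 0.002 0.028 0 -1" --pt "-0.003 0.003 0.042 0 -1" --pt "-0.002 0.003 0.05 0 -1" --pt "0.002 0.003 0.0525 0 -1" --pt "0.006 0.0025 0.055 0 -1" --pt "0.01 0.0025 0.0575 0 -1" --pt "0.0145 0.0025 0.06 0 -1" --pt "0.018 0.0025 0.0625 0 -1" --pt "0.022 0.0025 0.065 0 -1"

```text
clock: 28.55
tool_pos: [597.0, 136.0, 52.2]
orientation: [-176.1, -32.0, 0.1]
ft_force: [-0.7, -0.5, 0.7]
gripper_width: 0.6
```

```bash
python3 - <<'E'
from h import *
o=get_obs();print(np.round(o['tool_pos'],1),np.round(o['orientation'],1),o['ft_force'])
c=get_image("wrist");cv2.imwrite("pics/w2.png",c["img"][:,:,::-1])
go(H(-56,64,52),H(-53,64,48),H(-50,64,48))
E
```

```text
[597.  136.   52.2] [-1.761e+02 -3.200e+01  1.000e-01] [-0.69293188 -0.49246457  0.74455844]
[598. 137.  52.] -> [0.0004, -0.0005, 0.0008] 1
[601. 137.  48.] -> [0.0008, -0.0003, 0.0058] 6
[604. 137.  48.] -> [0.0033, -0.0004, 0.0074] 8
```

View pics/w2.png

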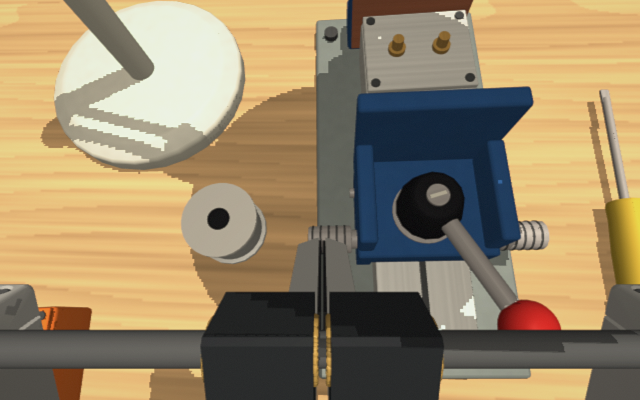

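```bash
python3 - <<'E'
from h import *
c,o=wray([(438,195,94),(535,235,50),(357,93,122),(532,89,122)])
for p in o: print(np.round(p),toH(p))
E
```

```text
[609.  73.  94.] [-48.3   0. ]
[599.   3.  50.] [-62.  -68.9]
[652. 117. 122.] [-3.1 41.5]
[654.  33. 122.] [ -5.5 -42.2]
```

>>> apply_moves --pt "0.0004 0 0.0015 0 -1" --pt "0.0008 0 0.003 0 -1" --pt "0.001 0 0.005 0 -1" --pt "0.0015 0 0.0063 0 -1" --pt "0.0025 0 0.007 0 -1" --pt "0.0035 0 0.0076 0 -1" --pt "0.0045 0 0.0082 0 -1" --pt "0.0055 0 0.0088 0 -1" --pt "0.0065 0 0.0095 0 -1" --pt "0.0065 0 0.0095 0 -1"

```text
clock: 29.65
tool_pos: [607.3, 136.7, 47.5]
orientation: [-176.1, -32.0, 0.1]
ft_force: [1.1, 0.8, 0.7]
gripper_width: 0.7
```

>>> apply_moves --pt "0.002 0 0.0012 0 -1" --pt "0.004 0 0.0024 0 -1" --pt "0.006 0 0.0036 0 -1" --pt "0.008 0 0.0048 0 -1" --pt "0.01 0 0.006 0 -1" --pt "0.012 0 0.0072 0 -1" --pt "0.014 0 0.0084 0 -1" --pt "0.014 0 0.0084 0 -1" --pt "0.014 0 0.0084 0 -1" --pt "0.014 0 0.0084 0 -1"

```text
clock: 30.65
tool_pos: [623.3, 137.3, 47.7]
orientation: [-176.1, -32.0, 0.1]
ft_force: [0.0, -0.5, 0.3]
gripper_width: 0.5
```

```bash
python3 - <<'E'
from h import *
c=get_image("wrist");cv2.imwrite("pics/w3.png",c["img"][:,:,::-1])
E
```

```text
(no output)
```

View pics/w3.png

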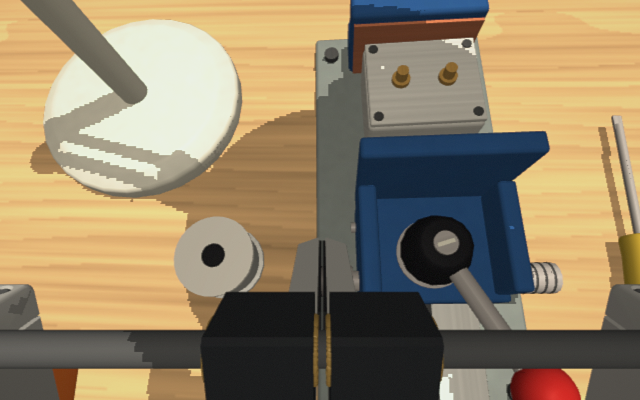

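```bash
python3 - <<'E'
from h import *
c,o=wray([(447,242,94),(548,277,50),(357,137,122),(548,134,122),(375,118,82),(482,112,82)])
for p in o: print(np.round(p),toH(p))
q=get_obs();print(toH(q['tool_pos']),np.round(q['joint_pos'],1), c['fx'],c['cx'],c['cy'])
T=np.array(c["T_tool_cam"]);v=np.linalg.inv(T)@np.array([0,0,0,1]);print("tcp px",c['fx']*v[0]/v[2]+c['cx'],c['fy']*v[1]/v[2]+c['cy'])
t=get_image("top");print(look_for("top","jaw_face")[:2])
cv2.imwrite("pics/x1.png",np.vstack([cv2.resize(c["img"][230:330,270:380],(660,600),interpolation=cv2.INTER_CUBIC)])[:,:,::-1])
E
```

```text
[609.  73.  94.] [-48.6  -0.3]
[599.   3.  50.] [-62.6 -69.1]
[651. 118. 122.] [-4.  42.9]
[653.  33. 122.] [ -6.4 -41.9]
[685. 106.  82.] [29.1 29.4]
[689.  44.  82.] [ 29.9 -32.8]
[-31.   63.5] [  0.3   3.5 121.    9.4  23.8  81.6] 356.5703766091182 321.7228893374102 205.53228389679126
tcp px 322.3595489570478 231.64878411966242
[]
```

View pics/x1.png

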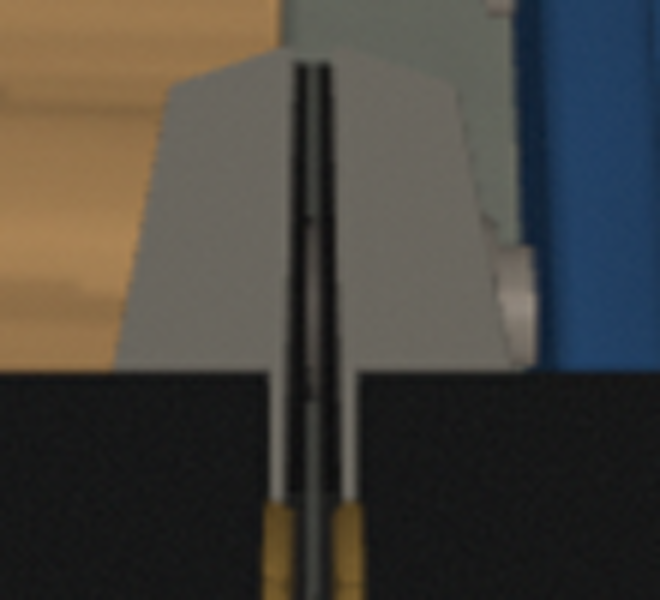

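>>> apply_moves --pt "0 0 -0.033 0 -1" --pt "0 0 -0.066 0 -1" --pt "0 0 -0.1 0 -1" --pt "-0.02 0 -0.08 0 -1" --pt "-0.04 0 -0.055 0 -1" --pt "-0.058 0 -0.03 0 -1" --pt "-0.058 0 -0.03 0 -1" --pt "-0.056 0 -0.029 0 -1" --pt "-0.052 0 -0.0265 0 -1" --pt "-0.048 0 -0.024 0 -1"

```text
clock: 31.85
tool_pos: [572.3, 135.5, 45.1]
orientation: [-176.1, -32.2, 0.1]
ft_force: [0.6, 0.2, 0.4]
gripper_width: 0.2
```

```bash
python3 - <<'E'
from h import *
q=get_obs();print(q['tool_pos'],toH(q['tool_pos']),np.round(q['joint_pos'],1),q['ft_force'])
go(H(-72,62,46),H(-55,62,46),H(-45,62,46))
E
```

```text
[572.3013027  135.50985772  45.13610953] [-82.1  64.3] [ 1.000e-01 -3.300e+00  1.282e+02  9.900e+00  2.310e+01  8.090e+01] [0.62466207 0.17304971 0.37082363]
[582. 134.  46.] -> [0.0091, 0.0021, 0.0046] 10
[599. 135.  46.] -> [0.0234, 0.0019, 0.0136] 27
[609. 135.  46.] -> [0.0319, 0.0018, 0.019] 37
```

>>> apply_moves --pt "0.002 0.001 0.001 0 -1" --pt "0.005 0.002 0.0025 0 -1" --pt "0.007 0.002 0.0035 0 -1" --pt "0.009 0.002 0.0045 0 -1" --pt "0.0115 0.002 0.006 0 -1" --pt "0.014 0.002 0.0075 0 -1" --pt "0.0165 0.002 0.009 0 -1" --pt "0.019 0.002 0.011 0 -1" --pt "0.0215 0.002 0.0125 0 -1" --pt "0.0235 0.002 0.0136 0 -1"

```text
clock: 32.85
tool_pos: [597.5, 134.5, 43.5]
orientation: [-176.1, -32.0, 0.1]
ft_force: [0.5, -0.1, -0.3]
gripper_width: 0.2
```

```bash
python3 - <<'E'
from h import *
q=get_obs();print(q['tool_pos'],toH(q['tool_pos']),q['ft_force'])
c=get_image("wrist");cv2.imwrite("pics/w4.png",c["img"][:,:,::-1])
hsv=cv2.cvtColor(c["img"],cv2.COLOR_RGB2HSV);m=((hsv[...,0]>100)&(hsv[...,0]<125)&(hsv[...,1]>120)).astype(np.uint8)
n,l,s,ce=cv2.connectedComponentsWithStats(m);print([list(map(int,x)) for x in s if 500<x[4]<100000])
E
```

```text
[597.50708756 134.52861184  43.45406312] [-57.   62.1] [ 0.45722506 -0.13559181 -0.32559306]
[[352, 77, 187, 186, 24179]]
```

View pics/w4.png

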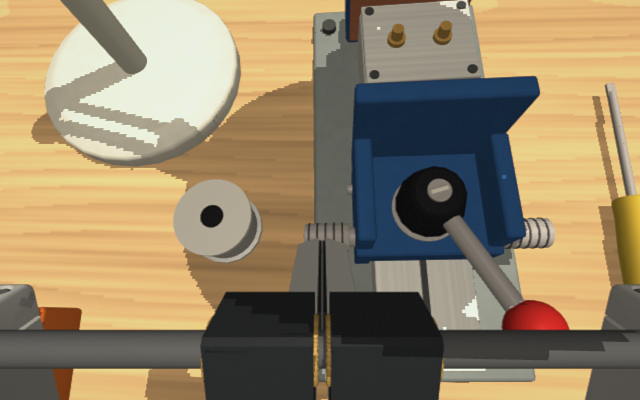

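```bash
python3 - <<'E'
from h import *
c,o=wray([(441,189,94),(537,233,50),(325,233,50),(355,85,122),(538,81,122)])
for p in o: print(np.round(p),toH(p))
q=get_obs();print(q['tool_pos'],toH(q['tool_pos']),np.round(q['effort'],1))
s=get_image("scene");cv2.imwrite("pics/s3.png",cv2.resize(s["img"][185:285,205:345],(784,560),interpolation=cv2.INTER_CUBIC)[:,:,::-1])
E
```

```text
[610.  72.  94.] [-48.   -0.7]
[599.   5.  50.] [-62.6 -67. ]
[596. 132.  50.] [-59.   60.1]
[651. 117. 122.] [-4.6 41.4]
[653.  34. 122.] [ -7.2 -41.6]
[597.56046589 134.53304826  43.54691785] [-56.9  62.1] [ -0.  -26.4 -26.3   0.1  -1.2   0. ]
```

View pics/s3.png

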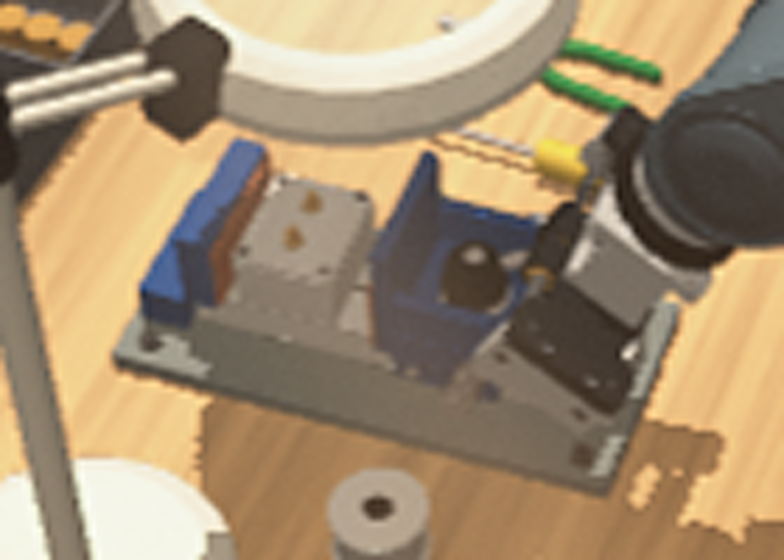

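```bash
python3 - <<'E'
from h import *
s=get_image("scene")
f=lambda p:[round(float((a-b)*5.6)) for a,b in zip(proj(s,p),(205,185))]
q=get_obs();Rm=R.from_euler("xyz",q["orientation"],degrees=True).as_matrix();t=q["tool_pos"]
for n,p in dict(tcp=t,tcp_back20=t-20*Rm[:,2],tcp_back40=t-40*Rm[:,2],barL=H(-62.5,71.5,50),barLin=H(-62.5,44.5,50),bartop=H(-62.5,60,59),ball=H(-48-66,-35,91),upr=H(-4,42,122),cornerbase=H(-150,70,14),spool=(602,213,36)).items(): print(n,f(p))
for z in (90,78,62): print(z)
img=cv2.resize(s["img"][200:270,250:320],(770,770),interpolation=cv2.INTER_CUBIC)[150:750]
cv2.imwrite("pics/s4.png",img[:,:,::-1])
E
```

```text
tcp [451, 397]
tcp_back20 [469, 381]
tcp_back40 [487, 365]
barL [453, 405]
barLin [470, 368]
bartop [460, 378]
ball [604, 237]
upr [365, 252]
cornerbase [607, 483]
spool [385, 512]
90
78
62
```

View pics/s4.png

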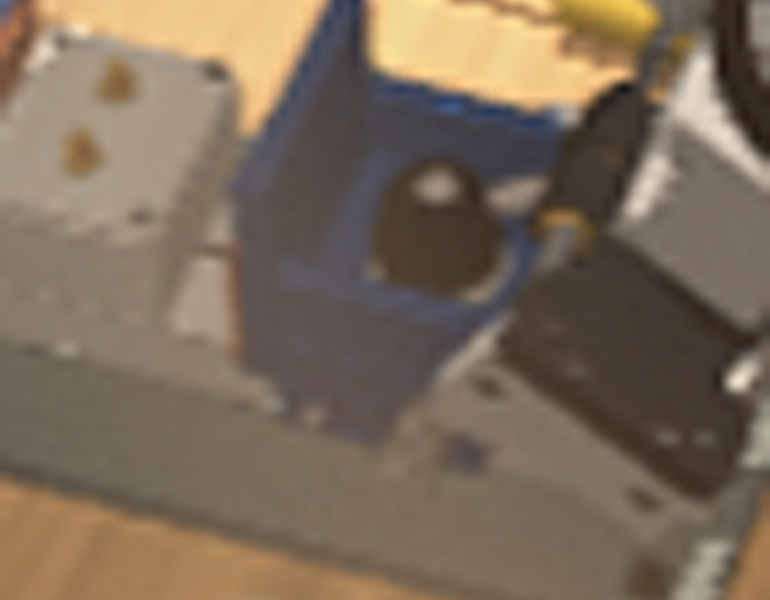

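>>> apply_moves --pt "0 0 -0.03 0 -1" --pt "-0.005 0 -0.05 0 -1" --pt "-0.026 0 -0.05 0 -1" --pt "-0.026 0 -0.025 0 -1" --pt "-0.025 0 -0.002 0 -1" --pt "-0.025 0 -0.002 0 -1" --pt "-0.022 0 0 0 -1" --pt "-0.019 0 0.002 0 -1" --pt "-0.016 0 0.004 0 -1" --pt "-0.013 0 0.006 0 -1"

```text
clock: 34.05
tool_pos: [590.2, 134.9, 32.6]
orientation: [-176.1, -32.1, 0.1]
ft_force: [-0.0, -0.4, -0.6]
gripper_width: 0.8
```

```bash
python3 - <<'E'
from h import *
q=get_obs();print(q['tool_pos'],toH(q['tool_pos']),q['ft_force'])
c=get_image("wrist");cv2.imwrite("pics/w5.png",c["img"][:,:,::-1])
E
```

```text
[590.15990776 134.9286101   32.55572744] [-64.3  62.8] [-0.0024635  -0.36367881 -0.55933305]
```

```bash
cat >> h.py <<'E'
REF=cv2.imread("pics/scene.png")
def jawtrack(box=(271,206,294,232)):
    "holder-x shift (mm) of the jaw since the start, from the scene camera"
    s=get_image("scene");x0,y0,x1,y1=box;k=6
    up=lambda i:cv2.resize(i,None,fx=k,fy=k,interpolation=cv2.INTER_CUBIC)
    t=up(REF[y0:y1,x0:x1]);m=40;im=s["img"][:,:,::-1]
    best=[]
    ys=max(0,y0-20);xs=max(0,x0-30)
    r=cv2.matchTemplate(up(im[ys:y1+20,xs:x1+30]),t,cv2.TM_CCOEFF_NORMED)
    _,v,_,p=cv2.minMaxLoc(r);du=p[0]/k+xs-x0;dv=p[1]/k+ys-y0
    a=np.array(proj(s,H(-50,0,94)));b=np.array(proj(s,H(-20,0,94)));g=(b-a)/30
    return np.round([v,du,dv,np.dot([du,dv],g)/np.dot(g,g)],2)
E
python3 - <<'E'
from h import *
print(jawtrack(),jawtrack((262,222,270,240)))
# sanity on stored pics is by eye; finger tip row in wrist pic along column 322
for n in("w2","w4","w5"):
    i=cv2.imread(f"pics/{n}.png");print(n,[int(i[r,300].sum()/3) for r in range(215,262,3)],[int(i[r,340].sum()/3) for r in range(215,262,3)])
w=cv2.imread("pics/w5.png")
h=cv2.cvtColor(w,cv2.COLOR_BGR2HSV);m=((h[...,0]>100)&(h[...,0]<125)&(h[...,1]>120)).astype(np.uint8)
n,l,s,ce=cv2.connectedComponentsWithStats(m);print([list(map(int,x)) for x in s if 500<x[4]<100000])
E
```

```text
[1. 0. 0. 0.] [0.99 0.   0.   0.  ]
w2 [106, 105, 110, 114, 116, 117, 123, 129, 128, 124, 100, 101, 101, 100, 101, 100] [96, 97, 98, 98, 95, 108, 118, 128, 125, 108, 102, 101, 101, 101, 102, 102]
w4 [107, 107, 113, 114, 116, 120, 126, 129, 126, 123, 100, 101, 101, 101, 101, 102] [96, 97, 96, 90, 107, 114, 123, 123, 121, 104, 101, 101, 101, 101, 100, 101]
w5 [118, 122, 127, 128, 126, 123, 106, 109, 115, 113, 101, 101, 102, 100, 101, 100] [122, 126, 124, 122, 115, 107, 98, 91, 98, 101, 100, 101, 101, 101, 101, 101]
[[353, 47, 198, 203, 27425]]
```

>>> apply_moves --pt "-0.006 0 -0.004 0 -1" --pt "-0.0127 0 -0.008 0 -1" --pt "-0.0155 0 -0.003 0 -1" --pt "-0.019 0 0.0023 0 -1" --pt "-0.019 0 0.0023 0 -1" --pt "-0.017 0 0.0035 0 -1" --pt "-0.0148 0 0.0049 0 -1" --pt "-0.0127 0 0.0062 0 -1" --pt "-0.0106 0 0.0075 0 -1" --pt "-0.0085 0 0.0088 0 -1"

```text
clock: 35.2
tool_pos: [587.2, 135.5, 19.8]
orientation: [-176.1, -32.0, 0.1]
ft_force: [-0.2, 1.1, 0.0]
gripper_width: 0.5
```

```bash
python3 - <<'E'
from h import *
q=get_obs();print(q['tool_pos'],toH(q['tool_pos']),q['ft_force'],np.round(q['joint_pos'],1));print(jawtrack())
c=get_image("wrist");cv2.imwrite("pics/w6.png",c["img"][:,:,::-1]);i=c["img"]
print([int(i[r,300].sum()/3) for r in range(200,262,3)],[int(i[r,340].sum()/3) for r in range(200,262,3)])
E
```

```text
[587.23962403 135.54136758  19.75165541] [-67.2  63.6] [-0.21050273  1.12327735  0.01353691] [1.000e-01 2.100e+00 1.263e+02 1.150e+01 1.990e+01 7.930e+01]
[1. 0. 0. 0.]
[114, 115, 117, 120, 126, 131, 127, 126, 113, 106, 114, 114, 114, 111, 111, 101, 101, 101, 101, 101, 101] [107, 117, 125, 126, 124, 120, 112, 105, 94, 97, 99, 99, 100, 98, 101, 102, 102, 101, 101, 101, 101]
```

>>> apply_moves --pt "0.0017 0 0.001 0 -1" --pt "0.0034 0 0.0021 0 -1" --pt "0.005 0 0.0032 0 -1" --pt "0.0068 0 0.0042 0 -1" --pt "0.0085 0 0.0053 0 -1" --pt "0.01 0 0.0063 0 -1" --pt "0.0119 0 0.0074 0 -1" --pt "0.0136 0 0.0084 0 -1" --pt "0.0153 0 0.0095 0 -1" --pt "0.017 0 0.0106 0 -1"

```text
clock: 36.3
tool_pos: [605.5, 136.4, 18.8]
orientation: [-176.1, -31.8, 0.1]
ft_force: [-7.6, -1.9, 5.9]
gripper_width: 0.4
```

```bash
python3 - <<'E'
from h import *
q=get_obs();print(toH(q['tool_pos']),q['ft_force'],np.round(q['joint_pos'],1));print(jawtrack())
E
```

```text
[-48.8  63.6] [-7.56169898 -1.89435436  5.91744002] [  0.2   4.7 123.6  11.2  20.2  79.6]
[ 0.94 -2.17 -0.5   7.09]
```

>>> apply_moves --pt "0.0005 0 0.0035 0 -1" --pt "0.002 0 0.006 0 -1" --pt "0.0037 0 0.0075 0 -1" --pt "0.0055 0 0.009 0 -1" --pt "0.0075 0 0.0105 0 -1" --pt "0.0095 0 0.0118 0 -1" --pt "0.0115 0 0.013 0 -1" --pt "0.0135 0 0.0142 0 -1" --pt "0.0147 0 0.015 0 -1" --pt "0.016 0 0.0158 0 -1"

```text
clock: 37.35
tool_pos: [629.1, 137.7, 16.9]
orientation: [-176.1, -32.0, 0.1]
ft_force: [-32.1, -5.4, 33.2]
gripper_width: 0.7
```

```bash
python3 - <<'E'
from h import *
q=get_obs();print(toH(q['tool_pos']),q['tool_pos'],q['ft_force'],np.round(q['joint_pos'],1));print(jawtrack())
E
```

```text
[-25.2  63.6] [629.11927469 137.73849746  16.91712558] [-32.14448474  -5.42994247  33.15248758] [  0.4   7.8 120.5  11.2  20.   79.7]
[ 0.89 -9.17 -2.33 30.15]
```

```bash
cat >> h.py <<'E'
def ball(th,lift=0): return H(-23-75*np.cos(th),75*np.sin(th),91+lift)
E
python3 - <<'E'
from h import *
q=get_obs();Rm=R.from_euler("xyz",q["orientation"],degrees=True).as_matrix();z=Rm[:,2];t=q["tool_pos"]
b=ball(-.49);print(np.round(b))
pre=b-20*z
back=t-np.array([18,1,0])
go(back,back-90*z,pre,b+30*z,b+50*z)
w=cv2.imread("pics/w1.png")
c,_=wray([(0,0,0)]);h=cv2.cvtColor(c["img"],cv2.COLOR_RGB2HSV);m=(((h[...,0]<5)|(h[...,0]>175))&(h[...,1]>190)&(h[...,2]>80)).astype(np.uint8)
n,l,s,ce=cv2.connectedComponentsWithStats(m);print([list(map(int,x)) for x in s if 100<x[4]<100000])
E
```

```text
[570.  36.  91.]
[611. 137.  17.] -> [-0.0153, 0.0003, -0.0096] 18
[564. 130.  93.] -> [-0.0153, 0.0003, -0.0996] 101
[560.  34. 108.] -> [-0.0108, 0.0953, -0.1208] 154
[586.  38.  66.] -> [-0.0108, 0.0953, -0.0708] 119
[597.  39.  49.] -> [-0.0108, 0.0953, -0.0508] 109
[[541, 301, 63, 29, 1410], [565, 369, 26, 6, 103]]
```

>>> apply_moves --pt "-0.008 0 -0.005 0 -1" --pt "-0.0155 0 -0.0096 0 -1" --pt "-0.0155 0 -0.045 0 -1" --pt "-0.015 0.005 -0.085 0 0.28" --pt "-0.014 0.025 -0.12 0 0.28" --pt "-0.012 0.06 -0.12 0 0.28" --pt "-0.0108 0.0953 -0.12 0 0.28" --pt "-0.0108 0.0953 -0.12 0 0.28" --pt "-0.0108 0.0953 -0.12 0 0.28" --pt "-0.0108 0.0953 -0.12 0 0.28"

```text
clock: 38.45
tool_pos: [559.2, 34.9, 104.3]
orientation: [-176.0, -31.9, 0.1]
ft_force: [0.2, 0.7, 0.3]
gripper_width: 53.1
```

```bash
python3 - <<'E'
from h import *
q=get_obs();print(np.round(q['tool_pos'],1),np.round(q['orientation'],1),q['ft_force'],q['gripper_width'],np.round(q['joint_pos'],1));print(jawtrack())
c=get_image("wrist");cv2.imwrite("pics/w7.png",c["img"][:,:,::-1]);h=cv2.cvtColor(c["img"],cv2.COLOR_RGB2HSV);m=(((h[...,0]<5)|(h[...,0]>175))&(h[...,1]>190)&(h[...,2]>80)).astype(np.uint8)
n,l,s,ce=cv2.connectedComponentsWithStats(m);print([list(map(int,x)) for x in s if 100<x[4]<100000])
Rm=R.from_euler("xyz",q["orientation"],degrees=True).as_matrix();T=np.array(c["T_tool_cam"])
p=ball(-.49);v=np.linalg.inv(T)@np.r_[Rm.T@(p-q['tool_pos']),1];print("pred ball",c['fx']*v[0]/v[2]+c['cx'],c['fy']*v[1]/v[2]+c['cy'],"r",c['fx']*13/v[2])
i=c["img"];g=cv2.cvtColor(i,cv2.COLOR_RGB2GRAY)
for r in range(150,330,15): print(r,[int(x) for x in g[r,200:445:10]])
E
```

```text
[559.2  34.9 104.3] [-1.76e+02 -3.19e+01  1.00e-01] [0.17503344 0.67705492 0.30722419] 53.07739495879027 [-14.8 -14.8 130.6  20.2  35.8  60.5]
[ 0.89 -9.17 -2.33 30.15]
[[303, 195, 36, 36, 1022]]
pred ball 322.95756679549055 219.9957246237392 r 18.99562255277336
150 [107, 109, 90, 49, 24, 47, 4, 13, 80, 90, 9, 47, 45, 43, 83, 135, 135, 174, 175, 177, 174, 175, 176, 176, 177]
165 [93, 67, 106, 29, 24, 44, 45, 106, 105, 95, 82, 46, 34, 28, 76, 110, 133, 157, 181, 176, 177, 178, 169, 171, 170]
180 [81, 59, 38, 76, 34, 31, 28, 29, 29, 28, 95, 53, 26, 28, 84, 86, 88, 177, 177, 177, 177, 180, 173, 175, 170]
195 [101, 99, 82, 83, 82, 75, 138, 136, 140, 141, 144, 100, 38, 85, 84, 138, 140, 171, 173, 174, 176, 175, 175, 176, 104]
210 [115, 116, 83, 83, 83, 140, 138, 138, 143, 142, 143, 46, 59, 46, 80, 143, 140, 175, 174, 172, 173, 172, 171, 173, 109]
225 [100, 102, 84, 83, 83, 137, 140, 139, 142, 143, 145, 37, 42, 47, 140, 141, 141, 174, 173, 171, 171, 171, 170, 172, 104]
240 [105, 104, 84, 84, 84, 146, 86, 142, 142, 145, 148, 146, 96, 142, 142, 138, 138, 174, 129, 164, 173, 171, 171, 168, 122]
255 [107, 107, 86, 83, 135, 134, 29, 135, 144, 146, 150, 152, 151, 139, 141, 140, 139, 166, 10, 134, 135, 163, 165, 166, 166]
270 [112, 110, 83, 134, 136, 135, 8, 144, 127, 154, 220, 219, 162, 137, 137, 136, 136, 178, 12, 28, 135, 135, 176, 175, 108]
285 [111, 85, 135, 135, 135, 18, 13, 219, 152, 219, 220, 219, 174, 137, 138, 78, 132, 180, 98, 12, 132, 134, 135, 176, 174]
300 [122, 135, 134, 135, 47, 15, 105, 135, 122, 106, 103, 101, 89, 83, 84, 136, 138, 170, 186, 9, 20, 135, 135, 135, 186]
315 [48, 86, 134, 134, 18, 13, 107, 112, 114, 115, 113, 113, 113, 106, 106, 174, 170, 172, 173, 74, 10, 70, 86, 87, 87]
```

```bash
python3 - <<'E'
from h import *
q=get_obs();Rm=R.from_euler("xyz",q["orientation"],degrees=True).as_matrix();z=Rm[:,2]
b=ball(-.49)+[2,0,0];print(np.round(q['tool_pos'],1),q['gripper_width'])
go(b-15*z,b+55*z)
E
```

```text
[559.4  35.2 104.4] 59.06956359277833
[564.  35. 104.] -> [0.004, 0.0009, 0.0033] 5
[601.  40.  44.] -> [0.004, 0.0009, 0.0733] 73
```

>>> apply_moves --pt "0.004 0.001 0.02 0 0.28" --pt "0.004 0.001 0.045 0 0.28" --pt "0.004 0.001 0.073 0 0.28" --pt "0.004 0.001 0.073 0 0.28" --pt "0.004 0.001 0.073 0 -0.5" --pt "0.004 0.001 0.073 0 -1" --pt "0.004 0.001 0.073 0 -1" --pt "0.004 0.001 0.073 0 -1" --pt "0.004 0.001 0.073 0 -1" --pt "0.004 0.001 0.073 0 -1" --force 30

```text
clock: 39.55
tool_pos: [602.2, 37.9, 46.1]
orientation: [-176.1, -32.0, 0.1]
ft_force: [-2.1, 0.5, 2.8]
gripper_width: 24.5
```

```bash
python3 - <<'E'
from h import *
q=get_obs();Rm=R.from_euler("xyz",q["orientation"],degrees=True).as_matrix();z=Rm[:,2]
print(np.round(q['tool_pos'],1),np.round(q['orientation'],1),q['ft_force'],q['gripper_width'],np.round(q['joint_pos'],1))
print(np.round(Rm,3).tolist())
p0=ball(-.49)
for th in(-.4,-.2,0,.2,.4,.6,.75,-.77):
    for l in(0,9): print(th,l,np.round(Rm.T@(ball(th,l)-p0)/1000,4).tolist())
E
```

```text
[602.2  37.9  46.1] [-1.761e+02 -3.200e+01  1.000e-01] [-2.09383508  0.48532343  2.83754917] 24.5106440794927 [-12.9  -1.2 126.1  24.4  26.6  56.7]
[[0.848, 0.038, 0.529], [0.001, -0.998, 0.069], [0.531, -0.058, -0.846]]
-0.4 0 [-0.0027, -0.006, -0.0013]
-0.4 9 [0.0021, -0.0066, -0.0089]
-0.2 0 [-0.0071, -0.0203, -0.0031]
-0.2 9 [-0.0023, -0.0208, -0.0107]
0 0 [-0.009, -0.0351, -0.0032]
0 9 [-0.0042, -0.0356, -0.0108]
0.2 0 [-0.0083, -0.05, -0.0018]
0.2 9 [-0.0036, -0.0505, -0.0094]
0.4 0 [-0.0052, -0.0643, 0.0011]
0.4 9 [-0.0004, -0.0649, -0.0065]
0.6 0 [0.0003, -0.0776, 0.0055]
0.6 9 [0.0051, -0.0781, -0.0021]
0.75 0 [0.0059, -0.0864, 0.0096]
0.75 9 [0.0107, -0.0869, 0.002]
-0.77 0 [0.0112, 0.0167, 0.0059]
-0.77 9 [0.0159, 0.0162, -0.0017]
```

>>> apply_moves --pt "-0.0035 -0.008 -0.0016 0.03 -1" --pt "-0.0061 -0.0167 -0.0027 0.06 -1" --pt "-0.0081 -0.0262 -0.0033 0.09 -1" --pt "-0.009 -0.0351 -0.0032 0.12 -1" --pt "-0.0088 -0.0441 -0.0025 0.15 -1" --pt "-0.0077 -0.0536 -0.0012 0.18 -1" --pt "-0.0056 -0.0629 0.0007 0.21 -1" --pt "-0.0027 -0.0712 0.0031 0.24 -1" --pt "0.0013 -0.0794 0.0063 0.27 -1" --pt "0.0059 -0.0864 0.0096 0.3 -1"

```text
clock: 40.55
tool_pos: [607.8, 123.4, 43.9]
orientation: [-166.1, -29.2, -19.7]
ft_force: [-1.3, -11.2, -3.2]
gripper_width: 24.4
```

```bash
cat >> h.py <<'E'
def bpos():
    q=get_obs();Rm=R.from_euler("xyz",q["orientation"],degrees=True).as_matrix()
    b=q["tool_pos"]-55*Rm[:,2]; h=toH(b)
    return h,round(b[2],1),"theta",round(np.arctan2(h[1],-(h[0]+23)),3),"F",np.round(q["ft_force"],1),round(float(q["gripper_width"]),1)
def swing(ths,lift,turn,b0):
    "tool-frame shifts of the ball from angle/lift b0"
    q=get_obs();Rm=R.from_euler("xyz",q["orientation"],degrees=True).as_matrix()
    for t,l,w in zip(ths,lift,turn):
        # ball sits 55 mm behind the TCP on tool z, so turning leaves it in place
        print(np.round(Rm.T@(ball(t,l)-ball(*b0))/1000,4).tolist(),w)
E
python3 - <<'E'
from h import *
print(bpos(),jawtrack())
th=[.75,.75,.5,.24,-.02,-.27,-.53,-.77,-.77,-.77]
swing(th,[5,9,9,9,9,9,9,9,4,-1],np.round(np.linspace(0,-.6,10),2),(.75,0))
E
```

```text
(array([-76.4,  48.2]), np.float64(90.5), 'theta', np.float64(0.734), 'F', array([ -1.3, -11.2,  -3.2]), 24.4) [ 0.89 -9.17 -2.33 30.15]
[0.0024, -0.0011, -0.0042] 0.0
[0.0044, -0.0019, -0.0076] -0.07
[0.0007, 0.0153, -0.014] -0.13
[0.0012, 0.0342, -0.0185] -0.2
[0.006, 0.0529, -0.0204] -0.27
[0.0144, 0.0696, -0.0197] -0.33
[0.0265, 0.0845, -0.0164] -0.4
[0.0401, 0.095, -0.0112] -0.47
[0.0377, 0.0961, -0.0069] -0.53
[0.0352, 0.0971, -0.0027] -0.6
```

>>> apply_moves --pt "0.0024 -0.0011 -0.0042 0 -1" --pt "0.0044 -0.0019 -0.0076 0 -1" --pt "0.0007 0.0153 -0.014 -0.1 -1" --pt "0.0012 0.0342 -0.0185 -0.2 -1" --pt "0.006 0.0529 -0.0204 -0.3 -1" --pt "0.0144 0.0696 -0.0197 -0.4 -1" --pt "0.0265 0.0845 -0.0164 -0.5 -1" --pt "0.0401 0.095 -0.0112 -0.6 -1" --pt "0.0401 0.095 -0.0112 -0.6 -1" --pt "0.0401 0.095 -0.0112 -0.6 -1"

```text
clock: 41.6
tool_pos: [612.6, 22.0, 51.4]
orientation: [173.4, -31.2, 20.3]
ft_force: [-5.7, -3.2, -4.1]
gripper_width: 24.6
```

```bash
python3 - <<'E'
from h import *
print(bpos(),jawtrack())
swing([-.77,-.77,-.6,-.4,-.2,0,.2,.4,.6,.75],[4,-1]+[-.5]*8,np.round(np.linspace(0,.6,10),2),(-.77,9))
E
```

```text
(array([-76.7, -53.4]), np.float64(98.1), 'theta', np.float64(-0.783), 'F', array([-5.7, -3.2, -4.1]), 24.6) [ 0.89 -9.17 -2.33 30.15]
[-0.0026, -0.0005, 0.0042] 0.0
[-0.0052, -0.001, 0.0085] 0.07
[-0.009, -0.0124, 0.0043] 0.13
[-0.0115, -0.0268, 0.001] 0.2
[-0.0115, -0.0417, -0.0007] 0.27
[-0.0089, -0.0564, -0.0008] 0.33
[-0.0039, -0.0705, 0.0006] 0.4
[0.0033, -0.0832, 0.0035] 0.47
[0.0125, -0.0942, 0.0079] 0.53
[0.0205, -0.101, 0.0119] 0.6
```

>>> apply_moves --pt "-0.0026 -0.0005 0.0042 0 -1" --pt "-0.0052 -0.001 0.0085 0 -1" --pt "-0.0075 -0.007 0.0062 0.06 -1" --pt "-0.009 -0.0124 0.0043 0.12 -1" --pt "-0.0105 -0.0195 0.0025 0.17 -1" --pt "-0.0115 -0.0268 0.001 0.22 -1" --pt "-0.0117 -0.034 0 0.26 -1" --pt "-0.0115 -0.0417 -0.0007 0.3 -1" --pt "-0.0104 -0.049 -0.0008 0.3 -1" --pt "-0.0089 -0.0564 -0.0008 0.3 -1"

```text
clock: 42.65
tool_pos: [593.7, 70.4, 46.8]
orientation: [-176.3, -32.3, 0.0]
ft_force: [2.9, -9.9, 0.9]
gripper_width: 24.6
```

```bash
python3 - <<'E'
from h import *
print(bpos(),jawtrack())
swing([.06,.12,.18,.24,.3,.36,.42,.48,.54,.6,.66,.72,.76],[-.5]*13,np.round(np.linspace(0,.3,13),2),(0,-.5))
E
```

```text
(array([-93.6,  -3.8]), np.float64(93.2), 'theta', np.float64(-0.054), 'F', array([ 2.9, -9.9,  0.9]), 24.6) [ 0.89 -9.17 -2.33 30.15]
[-0.0001, -0.0045, 0.0002] 0.0
[0.0001, -0.009, 0.0006] 0.02
[0.0004, -0.0134, 0.0012] 0.05
[0.001, -0.0178, 0.0018] 0.08
[0.0019, -0.0222, 0.0026] 0.1
[0.0029, -0.0265, 0.0036] 0.12
[0.0042, -0.0306, 0.0047] 0.15
[0.0056, -0.0347, 0.0059] 0.18
[0.0073, -0.0387, 0.0072] 0.2
[0.0092, -0.0425, 0.0086] 0.22
[0.0113, -0.0462, 0.0102] 0.25
[0.0136, -0.0497, 0.0119] 0.27
[0.0152, -0.0519, 0.013] 0.3
```

>>> apply_moves --pt "0 -0.002 0.0005 0 -1" --pt "0 -0.004 0.0008 0 -1" --pt "0 -0.0045 0.001 0 -1" --pt "0 -0.0045 0.001 0 -1" --pt "0 -0.0045 0.001 0 -1" --pt "0 -0.0045 0.001 0 -1" --pt "0 -0.0045 0.001 0 -1" --pt "0 -0.0045 0.001 0 -1" --pt "0 -0.0045 0.001 0 -1" --pt "0 -0.0045 0.001 0 -1"

```text
clock: 43.7
tool_pos: [594.1, 75.9, 46.4]
orientation: [-176.2, -32.3, 0.0]
ft_force: [-3.2, -6.2, 4.9]
gripper_width: 24.6
```

```bash
python3 - <<'E'
from h import *
print(bpos(),get_obs()['torque'])
swing([.06,.12,.18,.24,.3,.36,.42,.48,.54,.6,.66,.72,.76],[-.5]*13,np.round(np.linspace(0,.3,13),2),(.06,-.5))
E
```

```text
(array([-92.8,   1.6]), np.float64(92.8), 'theta', np.float64(0.023), 'F', array([-3.2, -6.2,  4.9]), 24.6) [-0.98939195  0.25099047 -0.6433699 ]
[0.0, 0.0, 0.0] 0.0
[0.0001, -0.0045, 0.0004] 0.02
[0.0005, -0.0089, 0.0009] 0.05
[0.0011, -0.0133, 0.0016] 0.08
[0.002, -0.0177, 0.0024] 0.1
[0.003, -0.022, 0.0034] 0.12
[0.0043, -0.0261, 0.0044] 0.15
[0.0057, -0.0302, 0.0056] 0.18
[0.0074, -0.0342, 0.007] 0.2
[0.0093, -0.038, 0.0084] 0.22
[0.0114, -0.0417, 0.01] 0.25
[0.0137, -0.0452, 0.0116] 0.27
[0.0153, -0.0474, 0.0128] 0.3
```

>>> apply_moves --pt "-0.001 -0.0045 0.0004 0.02 -1" --pt "-0.0015 -0.0089 0.0009 0.04 -1" --pt "-0.001 -0.0133 0.0016 0.06 -1" --pt "-0.0005 -0.0177 0.0024 0.08 -1" --pt "0 -0.0177 0.0024 0.1 -1" --pt "-0.0005 -0.0177 0.0024 0.1 -1" --pt "-0.0005 -0.0177 0.0024 0.1 -1" --pt "-0.0005 -0.0177 0.0024 0.1 -1" --pt "-0.0005 -0.0177 0.0024 0.1 -1" --pt "-0.0005 -0.0177 0.0024 0.1 -1"

```text
clock: 44.7
tool_pos: [595.9, 93.5, 46.2]
orientation: [-172.7, -31.9, -6.7]
ft_force: [3.7, -5.2, 1.7]
gripper_width: 25.0
```

```bash
python3 - <<'E'
from h import *
print(bpos(),jawtrack())
swing([.36,.42,.48,.54,.6,.66,.72,.76],[-.5]*13,np.round(np.linspace(0,.3,13),2),(.3,-.5))
E
```

```text
(array([-90.4,  19.1]), np.float64(92.5), 'theta', np.float64(0.276), 'F', array([ 3.7, -5.2,  1.7]), 25.0) [ 0.89 -9.17 -2.33 30.15]
[0.0006, -0.0044, 0.0009] 0.0
[0.0015, -0.0086, 0.002] 0.02
[0.0025, -0.0128, 0.0032] 0.05
[0.0038, -0.0169, 0.0046] 0.08
[0.0053, -0.0209, 0.006] 0.1
[0.007, -0.0248, 0.0076] 0.12
[0.0089, -0.0285, 0.0093] 0.15
[0.0103, -0.0309, 0.0104] 0.18
```

>>> apply_moves --pt "0.0006 -0.0044 0.0009 0.02 -1" --pt "0.0015 -0.0086 0.002 0.05 -1" --pt "0.0025 -0.0128 0.0032 0.07 -1" --pt "0.0038 -0.0169 0.0046 0.09 -1" --pt "0.0053 -0.0209 0.006 0.12 -1" --pt "0.0053 -0.0209 0.006 0.14 -1" --pt "0.0053 -0.0209 0.006 0.14 -1" --pt "0.0053 -0.0209 0.006 0.14 -1" --pt "0.0053 -0.0209 0.006 0.14 -1" --pt "0.0053 -0.0209 0.006 0.14 -1"

```text
clock: 45.75
tool_pos: [604.7, 113.6, 45.8]
orientation: [-167.9, -30.6, -16.0]
ft_force: [8.5, -9.7, -4.1]
gripper_width: 24.7
```

```bash
python3 - <<'E'
from h import *
print(bpos(),jawtrack())
th=[.6,.6,.33,.08,-.18,-.44,-.69,-.74,-.74]
swing([.66,.72],[0,0],[.03,.06],(.6,0))
print();swing([.72]+th[1:],[4,9,9,9,9,9,9,9,9],np.round(np.linspace(0,-.6,9),2),(.6,0))
E
```

```text
(array([-80.5,  38.8]), np.float64(92.1), 'theta', np.float64(0.594), 'F', array([ 8.5, -9.7, -4.1]), 24.7) [ 0.89 -9.17 -2.33 30.15]
[0.0011, -0.0041, 0.0016] 0.03
[0.0025, -0.008, 0.0032] 0.06

[0.0045, -0.0087, -0.0001] 0.0
[0.0046, -0.0016, -0.0076] -0.08
[0.0022, 0.0176, -0.0131] -0.15
[0.0043, 0.036, -0.0159] -0.22
[0.0105, 0.0545, -0.0161] -0.3
[0.0205, 0.0709, -0.0136] -0.38
[0.033, 0.0839, -0.0088] -0.45
[0.0358, 0.0861, -0.0076] -0.52
[0.0358, 0.0861, -0.0076] -0.6
```

>>> apply_moves --pt "0.0015 -0.004 0.0016 0.03 -1" --pt "0.004 -0.0078 0.004 0.06 -1" --pt "0.004 -0.0078 0.004 0.06 -1" --pt "0.006 -0.0083 0 0.06 -1" --pt "0.0075 -0.0085 -0.0045 0 -1" --pt "0.0022 0.0176 -0.0131 -0.12 -1" --pt "0.0043 0.036 -0.0159 -0.22 -1" --pt "0.0105 0.0545 -0.0161 -0.32 -1" --pt "0.024 0.075 -0.012 -0.43 -1" --pt "0.0385 0.088 -0.0065 -0.54 -1"

```text
clock: 46.8
tool_pos: [611.8, 22.8, 49.5]
orientation: [173.5, -31.2, 20.6]
ft_force: [-5.8, 11.3, 1.0]
gripper_width: 24.6
```

```bash
python3 - <<'E'
from h import *
print(bpos(),jawtrack())
swing([-.79,-.79,-.7,-.6,-.5,-.4,-.3,-.2,-.1,0,.1,.2],[4,0]+[-.5]*10,np.round(np.linspace(0,.4,12),2),(-.79,9))
E
```

```text
(array([-77.3, -52.9]), np.float64(96.2), 'theta', np.float64(-0.772), 'F', array([-5.8, 11.3,  1. ]), 24.6) [ 0.89 -9.17 -2.33 30.15]
[-0.0026, -0.0005, 0.0042] 0.0
[-0.0047, -0.0009, 0.0076] 0.04
[-0.0074, -0.0069, 0.0059] 0.07
[-0.0095, -0.0137, 0.0037] 0.11
[-0.011, -0.0209, 0.0019] 0.15
[-0.0119, -0.0282, 0.0005] 0.18
[-0.0122, -0.0356, -0.0006] 0.22
[-0.0118, -0.043, -0.0012] 0.25
[-0.0108, -0.0505, -0.0015] 0.29
[-0.0091, -0.0578, -0.0014] 0.33
[-0.0068, -0.0649, -0.0008] 0.36
[-0.004, -0.0718, 0.0001] 0.4
```

>>> apply_moves --pt "-0.0026 -0.0005 0.0042 0 -1" --pt "-0.0047 -0.0009 0.0076 0.02 -1" --pt "-0.0074 -0.0069 0.0059 0.06 -1" --pt "-0.0095 -0.0137 0.0037 0.1 -1" --pt "-0.011 -0.0209 0.0019 0.14 -1" --pt "-0.0119 -0.0282 0.0005 0.18 -1" --pt "-0.0122 -0.0356 -0.0006 0.22 -1" --pt "-0.0122 -0.0356 -0.0006 0.24 -1" --pt "-0.0122 -0.0356 -0.0006 0.24 -1" --pt "-0.0122 -0.0356 -0.0006 0.24 -1"

```text
clock: 47.85
tool_pos: [598.1, 48.5, 45.8]
orientation: [-178.6, -32.7, 4.1]
ft_force: [-6.6, -10.7, 9.9]
gripper_width: 24.5
```

```bash
cat >> h.py <<'E'
def ft():
    b=bpos();F=get_obs()["ft_force"];t=b[3]-HY;return b,"Ftan",round(F[0]*np.sin(t)+F[1]*np.cos(t),1),"Frad",round(-F[0]*np.cos(t)+F[1]*np.sin(t),1)
E
python3 - <<'E'
from h import *
print(ft(),jawtrack())
swing([-.2,-.1,0,.1,.2,.3,.4,.5,.6,.7],[0]*10,np.round(np.linspace(0,.4,10),2),(-.3,0))
E
```

```text
((array([-90.5, -25.8]), np.float64(92.1), 'theta', np.float64(-0.365), 'F', array([ -6.6, -10.7,   9.9]), 24.5), 'Ftan', np.float64(-7.1), 'Frad', np.float64(10.4)) [ 0.89 -9.17 -2.33 30.15]
[-0.0014, -0.0073, -0.0007] 0.0
[-0.0023, -0.0148, -0.0011] 0.04
[-0.0024, -0.0223, -0.001] 0.09
[-0.002, -0.0297, -0.0005] 0.13
[-0.0009, -0.0371, 0.0003] 0.18
[0.0007, -0.0443, 0.0016] 0.22
[0.003, -0.0512, 0.0032] 0.27
[0.0059, -0.0579, 0.0052] 0.31
[0.0093, -0.0641, 0.0076] 0.36
[0.0132, -0.0699, 0.0102] 0.4
```

>>> apply_moves --pt "-0.0024 -0.0073 -0.0025 0.03 -1" --pt "-0.003 -0.011 -0.004 0.05 -1" --pt "-0.0033 -0.0148 -0.0041 0.07 -1" --pt "-0.0034 -0.0185 -0.0041 0.09 -1" --pt "-0.0034 -0.0223 -0.004 0.11 -1" --pt "-0.0034 -0.0223 -0.004 0.12 -1" --pt "-0.0034 -0.0223 -0.004 0.12 -1" --pt "-0.0034 -0.0223 -0.004 0.12 -1" --pt "-0.0034 -0.0223 -0.004 0.12 -1" --pt "-0.0034 -0.0223 -0.004 0.12 -1"

```text
clock: 48.9
tool_pos: [590.3, 71.3, 46.9]
orientation: [-174.1, -32.1, -4.0]
ft_force: [-2.3, -7.0, 5.5]
gripper_width: 24.3
```

```bash
python3 - <<'E'
from h import *
print(ft())
swing([.1,.2,.3,.4,.5,.6,.7],[0]*10,np.round(np.linspace(0,.4,10),2),(0,0))
E
```

```text
((array([-96.9,  -2.8]), np.float64(93.3), 'theta', np.float64(-0.038), 'F', array([-2.3, -7. ,  5.5]), 24.3), 'Ftan', np.float64(-6.8), 'Frad', np.float64(2.9))
[-0.0005, -0.0075, 0.0005] 0.0
[-0.0003, -0.0149, 0.0014] 0.04
[0.0005, -0.0223, 0.0026] 0.09
[0.002, -0.0294, 0.0043] 0.13
[0.004, -0.0364, 0.0063] 0.18
[0.0066, -0.043, 0.0086] 0.22
[0.0098, -0.0492, 0.0113] 0.27
```

>>> apply_moves --pt "-0.0005 -0.0038 0.0002 0.02 -1" --pt "-0.0005 -0.0075 0.0005 0.03 -1" --pt "-0.0004 -0.011 0.001 0.05 -1" --pt "-0.0003 -0.0149 0.0014 0.06 -1" --pt "0.0001 -0.0185 0.002 0.08 -1" --pt "0.0001 -0.0185 0.002 0.09 -1" --pt "0.0001 -0.0185 0.002 0.09 -1" --pt "0.0001 -0.0185 0.002 0.09 -1" --pt "0.0001 -0.0185 0.002 0.09 -1" --pt "0.0001 -0.0185 0.002 0.09 -1"

```text
clock: 49.9
tool_pos: [592.0, 90.1, 46.8]
orientation: [-170.9, -31.4, -10.1]
ft_force: [4.2, -6.4, -0.2]
gripper_width: 24.6
```

```bash
python3 - <<'E'
from h import *
print(ft())
swing([.35,.45,.55,.65,.7,.75],[0]*10,np.round(np.linspace(0,.4,10),2),(.25,0))
E
```

```text
((array([-94.3,  15.8]), np.float64(93.2), 'theta', np.float64(0.218), 'F', array([ 4.2, -6.4, -0.2]), 24.6), 'Ftan', np.float64(-5.6), 'Frad', np.float64(-5.2))
[0.0005, -0.0073, 0.0015] 0.0
[0.0016, -0.0145, 0.0033] 0.04
[0.0033, -0.0215, 0.0055] 0.09
[0.0056, -0.0282, 0.008] 0.13
[0.007, -0.0314, 0.0094] 0.18
[0.0085, -0.0345, 0.0108] 0.22
```

>>> apply_moves --pt "0.001 -0.0037 0.001 0.02 -1" --pt "0.0015 -0.0073 0.002 0.05 -1" --pt "0.002 -0.011 0.003 0.07 -1" --pt "0.003 -0.0145 0.004 0.09 -1" --pt "0.0038 -0.018 0.005 0.11 -1" --pt "0.0047 -0.0215 0.006 0.13 -1" --pt "0.006 -0.026 0.0075 0.15 -1" --pt "0.006 -0.026 0.0075 0.15 -1" --pt "0.006 -0.026 0.0075 0.15 -1" --pt "0.006 -0.026 0.0075 0.15 -1"

```text
clock: 50.9
tool_pos: [602.7, 115.1, 46.2]
orientation: [-165.9, -29.6, -19.9]
ft_force: [4.0, -9.2, -2.9]
gripper_width: 24.2
```

```bash
python3 - <<'E'
from h import *
print(ft(),jawtrack())
swing([.72,.74,.74,.74],[0,4,8,11],[0]*4,(.62,0))
print()
swing([.74,.5,.24,-.02,-.28,-.54,-.8],[11]*7,np.round(np.linspace(0,-.6,7),2),(.62,0))
E
```

```text
((array([-82.3,  40.3]), np.float64(92.5), 'theta', np.float64(0.597), 'F', array([ 4. , -9.2, -2.9]), 24.2), 'Ftan', np.float64(-5.8), 'Frad', np.float64(-8.2)) [ 0.89 -9.17 -2.17 30.03]
[0.0017, -0.0068, 0.0027] 0
[0.0042, -0.0089, -0.0001] 0
[0.0061, -0.0098, -0.0034] 0
[0.0076, -0.0104, -0.006] 0

[0.0076, -0.0104, -0.006] 0.0
[0.0042, 0.0061, -0.0121] -0.1
[0.0047, 0.025, -0.0166] -0.2
[0.0095, 0.0438, -0.0185] -0.3
[0.0183, 0.0611, -0.0177] -0.4
[0.0305, 0.0758, -0.0142] -0.5
[0.0453, 0.0869, -0.0083] -0.6
```

>>> apply_moves --pt "0.001 -0.004 0.0015 0.02 -1" --pt "0.002 -0.0075 0.0025 0.02 -1" --pt "0.0045 -0.0089 -0.001 0.02 -1" --pt "0.0076 -0.0104 -0.006 0 -1" --pt "0.0076 -0.0104 -0.006 0 -1" --pt "0.0076 -0.0104 -0.006 0 -1" --pt "0.0042 0.0061 -0.0121 -0.1 -1" --pt "0.0047 0.025 -0.0166 -0.2 -1" --pt "0.0095 0.0438 -0.0185 -0.3 -1" --pt "0.0183 0.0611 -0.0177 -0.4 -1"

```text
clock: 51.95
tool_pos: [588.7, 54.8, 52.6]
orientation: [-179.4, -31.7, 7.1]
ft_force: [-8.0, 10.4, 2.7]
gripper_width: 24.5
```

```bash
python3 - <<'E'
from h import *
print(ft())
swing([-.5,-.7,-.8,-.8,-.8,-.8,-.7,-.6,-.5,-.4,-.3],[11,11,11,11,5,0,0,0,0,0,0],np.round(np.linspace(0,.1,11),2),(-.28,11))
E
```

```text
((array([-98.7, -19.8]), np.float64(99.4), 'theta', np.float64(-0.256), 'F', array([-8. , 10.4,  2.7]), 24.5), 'Ftan', np.float64(12.3), 'Frad', np.float64(4.4))
[0.0044, 0.0157, 0.0025] 0.0
[0.0108, 0.0286, 0.0064] 0.01
[0.0148, 0.0345, 0.0088] 0.02
[0.0148, 0.0345, 0.0088] 0.03
[0.0117, 0.0346, 0.0139] 0.04
[0.009, 0.0346, 0.0181] 0.05
[0.005, 0.0287, 0.0157] 0.06
[0.0015, 0.0224, 0.0136] 0.07
[-0.0014, 0.0158, 0.0119] 0.08
[-0.0038, 0.0088, 0.0105] 0.09
[-0.0055, 0.0016, 0.0095] 0.1
```

>>> apply_moves --pt "0 0 0.002 0 -0.2" --pt "0.0003 0 0.007 0 -0.2" --pt "0.0006 0 0.013 0 -0.2" --pt "0.0006 0 0.013 0 -0.2" --pt "0.0006 0 0.013 0 -1" --pt "0.0006 0 0.013 0 -1" --pt "0.0006 0 0.013 0 -1" --pt "0.0006 0 0.013 0 -1" --pt "0 -0.005 0.013 0.03 -1" --pt "-0.001 -0.011 0.0125 0.06 -1" --force 60

```text
clock: 52.95
tool_pos: [598.0, 61.7, 44.8]
orientation: [-177.7, -32.2, 2.7]
ft_force: [-5.0, -12.6, 3.3]
gripper_width: 24.1
```

```bash
python3 - <<'E'
from h import *
print(ft())
th=float(bpos()[3]);print(th)
swing([-.05,.05,.15,.25,.35,.45,.55,.65,.72,.75],[0]*10,np.round(np.linspace(.04,.4,10),2),(th,0))
E
```

```text
((array([-89.6, -12.8]), np.float64(91.3), 'theta', np.float64(-0.19), 'F', array([ -5. , -12.6,   3.3]), 24.1), 'Ftan', np.float64(-11.0), 'Frad', np.float64(7.8))
-0.19
[-0.0011, -0.0104, -0.0003] 0.04
[-0.0011, -0.0179, 0.0] 0.08
[-0.0005, -0.0254, 0.0007] 0.12
[0.0007, -0.0327, 0.0018] 0.16
[0.0025, -0.0398, 0.0032] 0.2
[0.005, -0.0467, 0.005] 0.24
[0.008, -0.0532, 0.0072] 0.28
[0.0116, -0.0593, 0.0097] 0.32
[0.0143, -0.0633, 0.0116] 0.36
[0.0156, -0.0649, 0.0125] 0.4
```

>>> apply_moves --pt "-0.0011 -0.0104 -0.0003 0.04 -1" --pt "-0.0008 -0.0217 0.0003 0.1 -1" --pt "0.0007 -0.0327 0.0018 0.16 -1" --pt "0.0037 -0.0433 0.0041 0.22 -1" --pt "0.008 -0.0532 0.0072 0.28 -1" --pt "0.0116 -0.0593 0.0097 0.32 -1" --pt "0.0143 -0.0633 0.0116 0.34 -1" --pt "0.0143 -0.0633 0.0116 0.34 -1" --pt "0.017 -0.0643 0.007 0.34 -1" --pt "0.0197 -0.0653 0.003 0.34 -1"

```text
clock: 53.95
tool_pos: [607.3, 123.0, 48.5]
orientation: [-166.6, -28.9, -19.6]
ft_force: [9.7, -39.2, -29.4]
gripper_width: 24.1
```

```bash
python3 - <<'E'
from h import *
print(ft())
swing([.73,.5,.24,-.02,-.28,-.54,-.78],[11]*7,np.round(np.linspace(0,-.6,7),2),(.72,9))
E
```

```text
((array([-76.5,  48.2]), np.float64(95.4), 'theta', np.float64(0.733), 'F', array([  9.7, -39.2, -29.4]), 24.1), 'Ftan', np.float64(-24.4), 'Frad', np.float64(-32.2))
[0.0012, -0.0011, -0.0014] 0.0
[-0.0021, 0.0148, -0.0071] -0.1
[-0.0017, 0.0338, -0.0114] -0.2
[0.003, 0.0526, -0.0131] -0.3
[0.0119, 0.0699, -0.0122] -0.4
[0.0241, 0.0846, -0.0088] -0.5
[0.0378, 0.095, -0.0035] -0.6
```

>>> apply_moves --pt "0.002 0.006 0 0 -1" --pt "0.002 0.009 -0.001 0 -1" --pt "0.001 0.0165 -0.005 -0.1 -1" --pt "0.0005 0.0338 -0.0105 -0.2 -1" --pt "0.004 0.0526 -0.0122 -0.3 -1" --pt "0.0125 0.0699 -0.0115 -0.4 -1" --pt "0.0245 0.0846 -0.0082 -0.5 -1" --pt "0.0368 0.0945 -0.003 -0.6 -1" --pt "0.0368 0.0945 -0.003 -0.6 -1" --pt "0.0368 0.0945 -0.003 -0.6 -1"

```text
clock: 54.95
tool_pos: [614.7, 28.7, 50.7]
orientation: [173.4, -31.0, 20.3]
ft_force: [-12.1, -8.1, -4.8]
gripper_width: 24.1
```

```bash
python3 - <<'E'
from h import *
print(ft(),jawtrack())
swing([-.77,-.77,-.7,-.6,-.45,-.3,-.15,0,.1,.2],[4,0]+[0]*8,np.round(np.linspace(0,.4,10),2),(-.77,10))
E
```

```text
((array([-74. , -46.9]), np.float64(97.5), 'theta', np.float64(-0.744), 'F', array([-12.1,  -8.1,  -4.8]), 24.1), 'Ftan', np.float64(3.0), 'Frad', np.float64(14.2)) [ 0.89 -9.17 -2.17 30.03]
[-0.0031, -0.0006, 0.0051] 0.0
[-0.0052, -0.001, 0.0085] 0.04
[-0.007, -0.0056, 0.0068] 0.09
[-0.0092, -0.0124, 0.0047] 0.13
[-0.0113, -0.0232, 0.0022] 0.18
[-0.012, -0.0343, 0.0005] 0.22
[-0.0113, -0.0455, -0.0004] 0.27
[-0.0091, -0.0565, -0.0003] 0.31
[-0.0069, -0.0636, 0.0002] 0.36
[-0.0041, -0.0705, 0.0011] 0.4
```

>>> apply_moves --pt "-0.0045 0 0.004 0 -1" --pt "-0.007 0 0.007 0 -1" --pt "-0.0085 -0.003 0.006 0.04 -1" --pt "-0.0105 -0.008 0.005 0.08 -1" --pt "-0.0118 -0.0124 0.0037 0.12 -1" --pt "-0.013 -0.018 0.0025 0.16 -1" --pt "-0.0138 -0.0232 0.0012 0.2 -1" --pt "-0.0138 -0.0232 0.0012 0.2 -1" --pt "-0.0138 -0.0232 0.0012 0.2 -1" --pt "-0.0138 -0.0232 0.0012 0.2 -1"

```text
clock: 56.0
tool_pos: [604.5, 43.5, 47.5]
orientation: [179.9, -32.5, 6.9]
ft_force: [-14.6, -17.2, 11.1]
gripper_width: 23.6
```

```bash
python3 - <<'E'
from h import *
print(ft())
swing([-.35,-.25,-.15,-.05,.05,.15,.25,.35,.45],[0]*9,np.round(np.linspace(.04,.4,9),2),(-.45,0))
E
```

```text
((array([-84.2, -31.2]), np.float64(93.9), 'theta', np.float64(-0.471), 'F', array([-14.6, -17.2,  11.1]), 23.6), 'Ftan', np.float64(-7.6), 'Frad', np.float64(21.3))
[-0.0021, -0.0071, -0.0013] 0.04
[-0.0035, -0.0144, -0.0023] 0.08
[-0.0043, -0.0218, -0.0028] 0.13
[-0.0045, -0.0293, -0.0029] 0.18
[-0.0041, -0.0368, -0.0027] 0.22
[-0.003, -0.0442, -0.002] 0.26
[-0.0013, -0.0514, -0.0009] 0.31
[0.0009, -0.0584, 0.0005] 0.36
[0.0038, -0.0651, 0.0023] 0.4
```

>>> apply_moves --pt "-0.003 0.001 -0.003 0 -1" --pt "-0.0045 -0.003 -0.0045 0.03 -1" --pt "-0.0055 -0.007 -0.0055 0.06 -1" --pt "-0.006 -0.0105 -0.006 0.09 -1" --pt "-0.0068 -0.014 -0.0062 0.11 -1" --pt "-0.0074 -0.0175 -0.0064 0.13 -1" --pt "-0.0074 -0.0185 -0.0064 0.13 -1" --pt "-0.0074 -0.0185 -0.0064 0.13 -1" --pt "-0.0074 -0.0185 -0.0064 0.13 -1" --pt "-0.0074 -0.0185 -0.0064 0.13 -1"

```text
clock: 57.0
tool_pos: [593.3, 59.8, 48.9]
orientation: [-175.4, -32.3, -1.9]
ft_force: [-6.3, -20.4, 3.9]
gripper_width: 23.9
```

```bash
python3 - <<'E'
from h import *
print(ft())
th=float(bpos()[3])
swing([-.05,.05,.15,.25,.35,.45],[0]*9,np.round(np.linspace(.04,.4,9),2),(th,0))
E
```

```text
((array([-94.6, -14.2]), np.float64(95.2), 'theta', np.float64(-0.196), 'F', array([ -6.3, -20.4,   3.9]), 23.9), 'Ftan', np.float64(-18.2), 'Frad', np.float64(11.1))
[-0.0019, -0.0108, -0.0004] 0.04
[-0.0024, -0.0182, -0.0001] 0.08
[-0.0024, -0.0257, 0.0006] 0.13
[-0.0016, -0.0331, 0.0016] 0.18
[-0.0003, -0.0403, 0.003] 0.22
[0.0017, -0.0473, 0.0048] 0.26
```

>>> apply_moves --pt "0 0.002 0 0 -1" --pt "0 0.003 0 0 -0.2" --pt "0 0.003 0 0 0.1" --pt "0 0.003 0 0 0.28" --pt "0 0.003 0 0 0.28" --pt "0 0.003 -0.01 0 0.28" --pt "0 0.003 -0.03 0 0.28" --pt "0 0.003 -0.06 0 0.28" --pt "0 0.003 -0.09 0 0.28" --pt "0 0.003 -0.12 0 0.28"

```text
clock: 58.0
tool_pos: [526.1, 53.1, 148.2]
orientation: [-175.0, -31.8, -1.9]
ft_force: [0.2, 0.6, -0.2]
gripper_width: 59.8
```

```bash
python3 - <<'E'
from h import *
print(ft(),jawtrack())
q=get_obs();c=get_image("wrist");cv2.imwrite("pics/w9.png",c["img"][:,:,::-1]);h=cv2.cvtColor(c["img"],cv2.COLOR_RGB2HSV);m=(((h[...,0]<5)|(h[...,0]>175))&(h[...,1]>190)&(h[...,2]>80)).astype(np.uint8)
n,l,s,ce=cv2.connectedComponentsWithStats(m);k=[list(map(int,x)) for x in s if 100<x[4]<100000];print(k)
if k:
    x,y,w,hh,_=k[0]
    for z in(91,95,101):
        _,o=wray([(x+w/2,y+hh/2,z)]);p=toH(o[0]);print(z,p,"rad",np.hypot(p[0]+23,p[1]),"th",np.arctan2(p[1],-p[0]-23))
S=get_image("scene");h=cv2.cvtColor(S["img"],cv2.COLOR_RGB2HSV);m=(((h[...,0]<5)|(h[...,0]>175))&(h[...,1]>150)&(h[...,2]>80)).astype(np.uint8);m[:200]=0;m[260:]=0
n,l,s,ce=cv2.connectedComponentsWithStats(m);print([list(map(int,x)) for x in s if 8<x[4]<10000],[np.round(proj(S,ball(-.2,L)),1) for L in(0,4)])
E
```

```text
((array([-161.6,  -17.9]), np.float64(194.8), 'theta', np.float64(-0.128), 'F', array([ 0.2,  0.6, -0.2]), 59.8), 'Ftan', np.float64(0.5), 'Frad', np.float64(-0.3)) [ 0.89 -8.17 -2.   26.8 ]
[[314, 191, 28, 28, 601]]
91 [-92.9 -18.2] rad 72.23053370978232 th -0.25471643457090126
95 [-95.8 -18.2] rad 75.04052238624142 th -0.24497866312686414
101 [-99.2 -18.3] rad 78.3666383099339 th -0.23569387887342585
[[302, 227, 7, 6, 31]] [array([305.5, 230.7]), array([305.5, 229.8])]
```

```bash
python3 - <<'E'
from h import *
S=get_image("scene");save(S,"pics/s9.png")
for b in((271,206,294,232),(271,208,282,226),(274,206,282,220),(268,216,278,250),(276,236,290,256),(271,208,300,222)): print(b,jawtrack(b))
# profile along holder x at upright top / box top (y=-30 side and mid): blue/gray classes
h=cv2.cvtColor(S["img"],cv2.COLOR_RGB2HSV);h0=cv2.cvtColor(cv2.cvtColor(REF,cv2.COLOR_BGR2RGB),cv2.COLOR_RGB2HSV)
for z,y in((122,0),(122,30),(82,0),(82,25)):
    for nm,hh,im in(("ref",h0,REF),("now",h,S["img"][:,:,::-1])):
        row=[]
        for x in range(-20,92,4):
            u,v=proj(S,H(x,y,z));px=cv2.getRectSubPix(im,(1,1),(float(u),float(v)))[0,0];b,g,r=map(int,px);row.append(b-r)
        print(z,y,nm,row)
E
```

```text
(271, 206, 294, 232) [ 0.89 -8.17 -2.   26.8 ]
(271, 208, 282, 226) [ 0.9  -9.67  0.5  29.52]
(274, 206, 282, 220) [  0.92 -10.     1.    30.17]
(268, 216, 278, 250) [ 0.89 -8.17 -2.5  27.19]
(276, 236, 290, 256) [ 0.95 -8.17 -2.   26.8 ]
(271, 208, 300, 222) [ 0.79 -8.   -2.   26.29]
122 0 ref [-12, -8, 6, -3, -78, -102, -100, -94, -74, -57, -66, -75, -68, -63, -71, -81, -68, -66, -77, -68, -67, -75, -82, -68, -62, 15, 46, 46]
122 0 now [3, -1, -3, 2, -4, -13, -13, -13, -7, 5, 1, -53, -60, -62, -72, -62, -59, -67, -65, -55, -58, -64, -57, -61, -61, 15, 47, 47]
122 30 ref [-19, -13, -1, 0, -21, -34, -34, -34, -34, -35, -35, -34, -35, -34, -34, -34, -36, -34, -33, -33, -32, -39, -52, -56, -43, 2, 46, 55]
122 30 now [-13, 1, -3, -16, -19, -17, -17, -18, -11, 0, -1, -25, -34, -34, -33, -33, -32, -35, -32, -32, -31, -32, -35, -50, -43, 1, 46, 54]
82 0 ref [-13, -17, -17, -18, -17, -9, -1, -5, -26, -35, -34, -34, -35, -35, -35, -35, -35, -34, -34, -39, -43, -36, -34, -33, -33, -34, -47, -56]
82 0 now [-30, -31, -32, -29, -7, 1, -6, -17, -17, -17, -17, -18, -10, 0, 8, -20, -35, -33, -33, -33, -34, -43, -37, -32, -31, -33, -32, -41]
82 25 ref [-17, -20, -21, -19, -15, -18, -28, -34, -35, -34, -35, -34, -34, -35, -34, -34, -34, -32, -32, -33, -33, -33, -32, -31, -31, -34, -48, -54]
82 25 now [-34, -32, -24, -5, -3, -3, -9, -18, -17, -18, -17, -13, -15, -23, -32, -32, -33, -33, -33, -32, -32, -32, -32, -32, -31, -30, -28, -39]
```

```bash
python3 - <<'E'
from h import *
T=get_image("top");save(T,"pics/t9.png");r=cv2.imread("pics/top.png").astype(np.float32);n=T["img"][:,:,::-1].astype(np.float32)
print(get_obs()["clock"])
def prof(im,xs,z,ys):
    P=[]
    for y in ys:
        uv=np.array([proj(T,H(x,y,z)) for x in xs],np.float32)
        P.append(cv2.remap(im,uv[:,0],uv[:,1],cv2.INTER_CUBIC))
    return np.mean(P,0).reshape(len(xs),3)
xs=np.arange(-40,40,1.)
a=prof(r,xs,122,range(-35,36,5));b=prof(n,xs,122,range(-35,36,5))
fa=a[:,0]-a[:,2];fb=b[:,0]-b[:,2]
print("ref",np.round(fa[::2]).astype(int).tolist());print("now",np.round(fb[::2]).astype(int).tolist())
# box: profile z=82
c=prof(r,np.arange(0,96,2.),82,range(-25,26,5));d=prof(n,np.arange(0,96,2.),82,range(-25,26,5))
print("refbox",np.round(c.mean(1)).astype(int).tolist(),np.round(c[:,0]-c[:,2]).astype(int).tolist());print("nowbox",np.round(d.mean(1)).astype(int).tolist(),np.round(d[:,0]-d[:,2]).astype(int).tolist())
E
```

```text
58.7
ref [29, 32, 34, 35, 35, 36, 35, 32, 26, 22, 18, 21, 30, 37, 40, 42, 31, 11, -4, -9, -8, -7, -6, -6, -6, -4, -2, -3, -5, -7, -7, -7, -7, -8, -8, -8, -8, -7, -7, -8]
now [20, 20, 19, 18, 17, 17, 17, 17, 18, 20, 22, 23, 26, 30, 34, 36, 36, 35, 36, 35, 32, 27, 22, 19, 19, 26, 34, 39, 42, 39, 25, 3, -9, -10, -8, -7, -8, -8, -8, -8]
refbox [102, 122, 133, 135, 133, 134, 134, 127, 111, 93, 86, 101, 124, 135, 136, 133, 133, 135, 135, 135, 136, 137, 136, 132, 125, 120, 118, 120, 124, 128, 132, 133, 133, 133, 132, 131, 131, 132, 140, 142, 127, 100, 74, 70, 82, 86, 85, 87] [11, -4, -10, -10, -9, -8, -9, -8, -6, -3, -2, -4, -7, -9, -9, -8, -9, -9, -9, -9, -8, -8, -8, -10, -14, -19, -23, -24, -21, -15, -10, -7, -7, -8, -8, -9, -8, -8, -7, -6, -8, -13, -19, -28, -36, -34, -10, 27]
nowbox [84, 85, 85, 81, 74, 69, 66, 65, 70, 78, 84, 86, 80, 78, 96, 122, 136, 140, 137, 136, 137, 137, 137, 138, 139, 138, 134, 128, 123, 121, 123, 126, 131, 134, 136, 135, 135, 135, 137, 139, 143, 150, 147, 130, 108, 87, 80, 87] [37, 37, 37, 33, 27, 22, 19, 18, 23, 31, 37, 40, 43, 34, 13, -6, -12, -11, -9, -9, -9, -9, -9, -9, -8, -8, -10, -13, -19, -23, -25, -21, -15, -9, -8, -8, -8, -8, -8, -7, -6, -4, -3, -10, -25, -32, -12, 26]
```

```bash
python3 - <<'E'
from h import *
q=get_obs();Rm=R.from_euler("xyz",q["orientation"],degrees=True).as_matrix();z=Rm[:,2]
A=H(-52,40,37);go(A-120*z,A-60*z,A,H(-40,40,37),H(-30,40,37),H(-20,40,37))
E
```

```text
[540. 104. 139.] -> [0.0055, -0.0508, 0.0178] 54
[572. 109.  88.] -> [0.0055, -0.0508, 0.0778] 93
[604. 113.  37.] -> [0.0055, -0.0508, 0.1378] 147
[616. 113.  37.] -> [0.0156, -0.0513, 0.1441] 154
[626. 114.  37.] -> [0.0241, -0.0517, 0.1494] 160
[636. 114.  37.] -> [0.0326, -0.0521, 0.1547] 166
```

>>> apply_moves --pt "0.003 -0.025 0.009 0.0 -1" --pt "0.0055 -0.0508 0.0178 0 -1" --pt "0.0055 -0.0508 0.0178 0 -1" --pt "0.0055 -0.0508 0.05 0 -1" --pt "0.0055 -0.0508 0.09 0 -1" --pt "0.0055 -0.0508 0.1378 0 -1" --pt "0.0055 -0.0508 0.1378 0 -1" --pt "0.009 -0.051 0.14 0 -1" --pt "0.0125 -0.0512 0.142 0 -1" --pt "0.0156 -0.0513 0.1441 0 -1"

```text
clock: 59.7
tool_pos: [618.1, 113.0, 42.0]
orientation: [-175.0, -32.2, -2.0]
ft_force: [0.0, 0.1, -0.6]
gripper_width: 0.5
```

```bash
python3 - <<'E'
from h import *
q=get_obs();print(toH(q['tool_pos']),q['tool_pos'][2],q['ft_force'],q['gripper_width'],np.round(q['joint_pos'],1))
E
```

```text
[-37.5  39.5] 41.96831489719174 [ 0.03848729  0.1202223  -0.5554956 ] 0.4788734239432404 [ -2.7   2.6 122.8  14.   22.9  76.4]
```

>>> apply_moves --pt "-0.0015 0 0.003 0 -1" --pt "-0.0005 0 0.006 0 -1" --pt "0.002 0 0.0075 0 -1" --pt "0.0045 0 0.0088 0 -1" --pt "0.0065 0 0.01 0 -1" --pt "0.0085 0 0.0113 0 -1" --pt "0.0105 0 0.0125 0 -1" --pt "0.0118 0 0.0133 0 -1" --pt "0.0118 0 0.0133 0 -1" --pt "0.0118 0 0.0133 0 -1"

```text
clock: 60.7
tool_pos: [627.3, 115.9, 29.8]
orientation: [-174.9, -31.1, -1.8]
ft_force: [-28.1, 0.7, 19.6]
gripper_width: 0.3
```

```bash
cat > e.py <<'E'
from h import *
def edge():
    T=get_image("top");n=T["img"][:,:,::-1].astype(np.float32);xs=np.arange(0,36,.5);P=[]
    for y in range(-35,36,5):
        uv=np.array([proj(T,H(x,y,122)) for x in xs],np.float32);P.append(cv2.remap(n,uv[:,0],uv[:,1],cv2.INTER_CUBIC))
    b=np.mean(P,0).reshape(-1,3);f=b[:,0]-b[:,2];i=np.where(f>15)[0][-1]
    return xs[i]+.5*(f[i]-15)/(f[i]-f[i+1])+6.4
q=get_obs();print(toH(q['tool_pos']),q['tool_pos'][2],q['ft_force'],"jaw shift",edge(),jawtrack())
E
python3 e.py
```

```text
[-28.1  41.9] 29.762677380482696 [-28.0559309    0.69768981  19.5861305 ] jaw shift 30.638147795200346 [ 0.89 -9.17 -2.33 30.15]
```

>>> apply_moves --pt "-0.006 0 -0.004 0 -1" --pt "-0.0125 0 -0.008 0 -1" --pt "-0.0125 0 -0.02 0 -1" --pt "-0.0125 0 -0.045 0 -1" --pt "-0.0125 0 -0.08 0 -1" --pt "-0.0125 0 -0.12 0 -1" --pt "-0.0125 0 -0.16 0 -1" --pt "-0.0125 0 -0.19 0 -1" --pt "-0.0125 0 -0.19 0 -1" --pt "-0.0125 0 -0.19 0 -1"

```text
clock: 61.8
tool_pos: [522.1, 100.9, 187.2]
orientation: [-175.0, -31.9, -2.0]
ft_force: [-0.3, -0.6, 0.0]
gripper_width: 0.2
```

```bash
python3 e.py; python3 - <<'E'
from h import *
from scipy.optimize import least_squares
def red(im,lo):
    h=cv2.cvtColor(im,cv2.COLOR_RGB2HSV);w=((((h[...,0]<6)|(h[...,0]>174))&(h[...,1]>150)&(h[...,2]>60))).astype(np.uint8)
    n,l,s,c=cv2.connectedComponentsWithStats(w);return [(np.round(c[i],1).tolist(),s[i].tolist()) for i in range(1,n) if s[i][4]>lo]
S=get_image("scene");R0=cv2.cvtColor(REF,cv2.COLOR_BGR2RGB)
print([x for x in red(R0,15) if 200<x[0][1]<260],np.round(proj(S,H(-52.4-75*np.cos(.49),-75*np.sin(.49),91)),1))
print([x for x in red(S["img"],15) if 200<x[0][1]<260],[(t,L,np.round(proj(S,ball(t,L)),1).tolist()) for t in(-.2,-.25,-.3) for L in(0,4)])
q=get_obs();W,_=wray([(0,0,0)]);k=red(W["img"],150);print(k,q["clock"])
T=np.array(W["T_tool_cam"]);Rm=R.from_euler("xyz",q["orientation"],degrees=True).as_matrix()
for t in(-.2,-.25,-.3):
  for L in(0,4):
    v=np.linalg.inv(T)@np.r_[Rm.T@(ball(t,L)-q['tool_pos']),1];print(t,L,round(W['fx']*v[0]/v[2]+W['cx'],1),round(W['fy']*v[1]/v[2]+W['cy'],1))
E
```

```text
[-134.    32.4] 187.24367004626487 [-0.25813668 -0.59017846  0.02825269] jaw shift 30.64378016591072 [ 0.89 -9.17 -2.33 30.15]
[([313.1, 226.8], [310, 224, 7, 7, 40])] [314.3 227.6]
[([304.0, 229.5], [301, 226, 7, 8, 38])] [(-0.2, 0, [305.5, 230.7]), (-0.2, 4, [305.5, 229.8]), (-0.25, 0, [305.6, 229.8]), (-0.25, 4, [305.6, 228.9]), (-0.3, 0, [305.7, 228.8]), (-0.3, 4, [305.7, 228.0])]
[([382.8, 203.5], [370, 190, 27, 28, 586])] 61.95
-0.2 0 380.0 209.9
-0.2 4 380.4 208.7
-0.25 0 384.0 208.8
-0.25 4 384.4 207.5
-0.3 0 387.9 207.5
-0.3 4 388.3 206.2
```

```bash
python3 -c "
from h import *
print(ctrl.finish_job())"
```

```text
the job is handed in; nothing more can be done
None
```

The jaw is closed on the box, the clamp screw is tight and the lever is down. I handed the job in at about 62 s, and no verdict was reported. Nothing I saw suggested contact with the lamp or the things lying around, but I did not measure the bystanders' positions.

**What I did**
- **Tilting the tool:** The interface has no tilt command, so I drove the arm repeatedly past its reach until the tool leaned back about 32°. That let it come in under the lens.
- **Closing the jaw:** I pushed the left bar end until the jaw had moved about 30 mm and the force rose to about 32 N.
- **Tightening:** I gripped the ball and ratcheted the lever. Two return swings did not lift properly and turned the screw back, so I re-gripped at 60 N. The screw then bit, and the force across the lever rose from about 7.6 N to 18 N with the arm still.
- **Re-seating the jaw:** The lever work had let the jaw back about 3 mm. I pushed it home again on the end of the left web with about 28 N.

**Last checks**
- **Jaw:** Shift from the start was 30.2 mm in one camera and 30.6 mm in the other, which agrees with the box being nipped.
- **Lever:** The ball was at the height expected with the lever home, at an angle of about −0.24 rad.
- **Tool:** It was clear of everything, with about 0 N on the wrist.

**Not certain**
- I did not test the tightness again after the final push. Before it, the locked jaw still slid under that 28 N push.
- While lifting the lever against its stop, the force across it briefly read about 24 N. I took that as the web stop rather than load on the screw.
- I did not measure how square the box sits after the nip.
- The fingertips turned out to be about 37 mm short of the stated TCP, so my first pushes passed over the bar.

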